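# Stack the power banks on the charging dock

### The job

Put the stapler that lies on the charging dock into the white desk tray, and stack all the grey power banks on the dock in one square pile, edges flush with the dock and each with its black charging spot underneath, so turn over any that lie upside down. When the pile is complete and the stapler is away, push the toggle lever of the power switch fully over to on. Leave the other things on the desk where they are.

Things in the scene. Friction and masses are not known exactly. Their poses are not given: they have to be found in the camera images.
- bank0_mid (a point): Power bank, a flat grey plastic slab 112 x 66 x 26 mm (x, y, z), about 0.3 kg; this is its centre. Its x runs along its length, its z out of its plain top. Its underside carries a round black charging spot 46 mm across and four round black feet (all under 1 mm proud). It starts lying flat on the desk, either plain side up or, if it was left upside down, with the black spot up (z down). May be absent in a run.
- bank1_mid (a point): Power bank, a flat grey plastic slab 112 x 66 x 26 mm (x, y, z), about 0.3 kg; this is its centre. Its x runs along its length, its z out of its plain top. Its underside carries a round black charging spot 46 mm across and four round black feet (all under 1 mm proud). It starts lying flat on the desk, either plain side up or, if it was left upside down, with the black spot up (z down). May be absent in a run.
- bank2_mid (a point): Power bank, a flat grey plastic slab 112 x 66 x 26 mm (x, y, z), about 0.3 kg; this is its centre. Its x runs along its length, its z out of its plain top. Its underside carries a round black charging spot 46 mm across and four round black feet (all under 1 mm proud). It starts lying flat on the desk, either plain side up or, if it was left upside down, with the black spot up (z down). May be absent in a run.
- bank3_mid (a point): Power bank, a flat grey plastic slab 112 x 66 x 26 mm (x, y, z), about 0.3 kg; this is its centre. Its x runs along its length, its z out of its plain top. Its underside carries a round black charging spot 46 mm across and four round black feet (all under 1 mm proud). It starts lying flat on the desk, either plain side up or, if it was left upside down, with the black spot up (z down). May be absent in a run.
- bank4_mid (a point): Power bank, a flat grey plastic slab 112 x 66 x 26 mm (x, y, z), about 0.3 kg; this is its centre. Its x runs along its length, its z out of its plain top. Its underside carries a round black charging spot 46 mm across and four round black feet (all under 1 mm proud). It starts lying flat on the desk, either plain side up or, if it was left upside down, with the black spot up (z down). May be absent in a run.
- dock_top (a point): Centre of the flat top of the fixed black charging dock, a block 112 x 66 mm (x, y: the same outline as a power bank) and 20 mm high; z is up. The stapler lies across it at the start.
- rack_floor (a point): Centre of the slot floor (6 mm above the desk) of a fixed wooden rack in which a power bank can stand loosely on its short end, to be regrasped. Slot open above, its length along y: two walls 40 mm high, 9 mm thick, 56 mm long, 34 mm apart across x; two end stops 32 mm high, 6 mm thick, 74 mm apart along y (heights above the slot floor).
- stapler_mid (a point): Stapler, 124 x 36 x 52 mm (x, y, z), 0.16 kg; this is its centre, half-way up. x runs along it, z is up. Base plate 36 mm wide and 10 mm high, upper arm 30 mm wide from 28 mm to 52 mm above its underside.
- tray_in (a point): Centre of the inner floor of the fixed white desk tray, inside 192 x 112 mm (x, y), rim 22 mm above the desk, floor 4 mm above the desk.
- switch (a joint): Angle of the toggle lever of the dock's power switch (rad): 0 to 0.2 at the start, when it leans 0.5 to 0.3 rad from upright to the -x side of its box (off); upright at 0.5; 1.0 at the stop, fully over to the +x side (on). It turns about the box's y axis, is light to push (about 1 N) and stays where it is left.
- switch_tip (a point): Centre of the 26 mm black ball at the lever's tip, 70 mm from its pivot; the pivot is 22 mm above the desk, in the middle of a fixed box 70 x 50 x 25 mm. This frame turns with the lever; at joint value 0 its axes are those of the box (z up), and its y is always the hinge's direction.
- mug: White mug, 76 mm wide and 90 mm high: a bystander, to be left alone. Origin at the centre of its underside.
- pencup: Black pen cup, 72 mm wide, 95 mm high with pens to 150 mm: a bystander, to be left alone. Origin at the centre of its underside.
- tape: Black tape dispenser, 140 x 50 mm and 65 mm high: a bystander, to be left alone. Origin at the centre of its underside.
- calc: Grey calculator, 145 x 90 x 16 mm: a bystander, to be left alone. Origin at the centre of its underside.
- mouse: Black computer mouse, 100 x 58 x 34 mm: a bystander, to be left alone. Origin at the centre of its underside.
- notebook: Blue notebook, 120 x 85 x 14 mm: a bystander, to be left alone. Origin at the centre of its underside.
- phone: Black phone lying flat, 150 x 72 x 9 mm: a bystander, to be left alone. Origin at the centre of its underside.
Things that resemble listed ones, but are neither listed nor needed, are in the scene too. What is shaped like the part that bears bank0_mid but green is not meant.

How it is judged:
By the outcome, as a careful person would: the job done as asked, in the order asked, and still so for the second after the job is handed in, with the robot touching nothing.
Of bank0, bank1, bank2 only 2 to 3 are there at a start; the rules pass over those that are not, and their reading is None.
Of bank3, bank4 only 1 to 2 are there at a start; the rules pass over those that are not, and their reading is None.
At some moment in a run one of bank0, bank1, bank2 may be knocked a few centimetres aside while the robot is not near it.
Once in a run the grip may slacken for a moment while it holds something.
It also fails if it takes over 210 s, if anything falls off the work surface, if the arm or the gripper's body presses on something with over 40 N, if the wrist force passes 120 N, or if a joint passes its speed limit or range.

### The arm

A 6-joint arm with a two-finger parallel gripper is mounted at the origin on the work surface. World frame = base frame: x ahead of the robot, y to its left, z up, the work surface at z = 0. Lengths are in mm, angles in rad, forces in N, time in s.
With the tool pointing down it reaches from about 300 to 775 mm from the base axis. Payload 14.6 kg.
Tool frame: the origin (TCP) lies between the finger pads; the fingertips stand 19 mm ahead of it and the grasp point (between the pads) is the TCP; x points along the fingers, y is the direction in which the jaws open and shut, and the axes are right-handed (so a half turn about x gives the same grasp; the last joint's range is limited). The gripper opens to 94 mm and grips with 3 to 60 N. Pads are 16 mm wide; open, the fingers measure 119 mm over their backs; the gripper's body (75 mm by 177 mm) begins 78 mm behind the grasp point.
Start: joints at [1.17, 0.3, 1.521, -0, 1.321, -0.067], TCP at [180.197, 519.633, 224.446] pointing down, gripper open.
Joint ranges: [-3.03, 3.03], [-0.79, 2.21], [0.23, 2.52], [-1.04, 4.18], [0, 3.07], [-2.55, 2.55]. Speed limits (rad/s): [2.22, 2.22, 2.57, 3.14, 3.14, 3.14].

### API

Orientations are given as [roll, pitch, yaw] about the fixed x, y, z axes, in that order (R = Rz(yaw) Ry(pitch) Rx(roll)).
In Python, from cell import manip gives the robot as it stands.
- The arm moves only by the tool jog_arm, never from a script. Its argument "series" is one flat list of numbers, 7 for each row, row after row: the turn, a rotation vector about the world's x, y, z in rad, then the shift along the world's x, y, z in m, then the opening, from -1 (shut) to 1 (fully open). A call has 1 to 20 rows; each row is the pose to reach, as a shift and turn from the pose commanded when the call began; what a row does not reach only later rows make up. A row lasts 1/8 s, in which the tool goes at most 62.5 mm and 10.7 degrees, less where a joint would pass 70% of its speed; a pose out of reach is approached as far as the arm can. A call with a gripper value outside its range is refused whole. The fingers move at their own pace and stop on an object; "squeeze" is the grip in N (left out, the last holds). Time passes only in rows, so rows that repeat a pose let the fingers close. It gives the time, the measured TCP pose, the force and the opening at its end, in the units of the state.
- manip.read_state(): the state, without advancing time (a new reading comes with each control period).
- manip.camera(name): name is "scene" or "top" or "wrist"; returns a dict with "color" (400x640x3 uint8, blue, green, red), "range_z" (400x640 float32, mm along the optical axis (not along the pixel's ray), 0 where there is no reading), "fx", "fy", "cx", "cy" (pixels), "pose" (4x4, takes a point from camera to world coordinates); the wrist camera has in their place "mount" (4x4, takes a point from camera to tool coordinates, whose origin is the TCP and whose axes are the tool frame's). Camera axes: x right, y down, z forward; pixel columns grow to the right and rows downward; lengths in mm; the calibration is good to about 2 mm. The wrist camera is an equidistant fisheye: a pixel r from the principal point sees the ray r / f radians off the axis. A picture is of the moment at which its call begins: read the wrist's pose just before it.
- manip.sign_off(): hands the job in, once; it reports no verdict.
The state is a dict: "clock": time; "joints": joint angles; "qd": joint speeds; "effort": joint torques, N m; "eef_pos": TCP position; "eef_rot": TCP orientation; "wrist_force": force on the tool from outside, world axes, zero at the start; "moment": the same for the moment, N m; "finger_gap": finger opening in mm.
Only numpy, scipy, OpenCV 4.12 (cv2) and the standard library are available. Lean on these libraries where they do the work, as an engineer would, in place of code of your own. Each camera call takes 0.05 s, during which the arm holds its last target.

## Working session

There is one attempt and no reset: what is moved stays moved. The work goes in short steps, Python scripts to look and compute and a tool call to move; the robot and the scene stay as the last step left them, time stands still between calls to the robot, and variables do not carry over. Pictures are saved under pics/ and viewed, and the job is handed in when it is done.

Besides the shell and the picture viewer there is one more tool, called after "Emit:" in YAML: its name, and indented under it one key for each argument. jog_arm: Moves the arm, as the interface text tells. Its arguments: {"type":"object","properties":{"series":{"type":"array","items":{"type":"number"}},"squeeze":{"type":"number"}},"required":["series"]}

```bash
ls -la; mkdir -p pics; python3 - <<'E'
from cell import manip
import cv2
s=manip.read_state(); print(s)
for n in ["scene","top","wrist"]:
    c=manip.camera(n); cv2.imwrite(f"pics/{n}0.png",c["color"])
    print(n,c["fx"],c["fy"],c["cx"],c["cy"]); print(c.get("pose",c.get("mount")))
E
```

```text
total 12
drwxr-xr-x  3 agent agent 4096 Dec  6 23:02 .
drwxr-xr-x 23 root  root  4096 Dec  6 23:02 ..
drwxr-xr-x  2 agent agent 4096 Dec  6 23:02 pics
{'clock': 0.0, 'joints': array([ 1.17043234e+00,  3.00470977e-01,  1.52159312e+00, -1.87720748e-05,
        1.32066234e+00, -6.66051299e-02]), 'qd': array([ 4.89264317e-05, -9.46557024e-04,  4.05144851e-04, -4.22216340e-04,
       -1.48188995e-04,  7.48563345e-04]), 'effort': array([ 6.70731351e-04, -5.31808555e+01, -3.52729261e+01,  7.08063575e-02,
        2.44707201e-02, -1.22315214e-04]), 'eef_pos': array([180.09546792, 519.427681  , 223.88128395]), 'eef_rot': array([-1.62136576,  1.5696624 , -1.95511997]), 'wrist_force': array([-0.79477328, -1.29686082, -0.05288807]), 'moment': array([-0.02855534,  0.0139353 ,  0.0188305 ]), 'finger_gap': 94.1886888273181}
scene 485.7155650644428 485.7155650644428 318.0755256855589 201.09418865065493
[[-8.77138769e-01  3.83983463e-01 -2.88416850e-01  9.84686465e+02]
 [ 4.80189003e-01  6.92773318e-01 -5.38036850e-01  8.69189046e+02]
 [-6.78975519e-03 -6.10427580e-01 -7.92042972e-01  1.27619255e+03]
 [ 0.00000000e+00  0.00000000e+00  0.00000000e+00  1.00000000e+00]]
top 442.11988462546265 442.11988462546265 318.30574513633405 197.7728748519228
[[ 2.32098194e-02 -9.75543913e-01  2.18575796e-01  2.29757576e+02]
 [-9.99725307e-01 -2.19356764e-02  8.25447412e-03  8.31993363e+01]
 [-3.25799406e-03 -2.18707339e-01 -9.75785061e-01  1.49380025e+03]
 [ 0.00000000e+00  0.00000000e+00  0.00000000e+00  1.00000000e+00]]
wrist 309.70691628693146 309.70691628693146 321.17261491643086 196.12159514480982
[[ 2.10715940e-03 -2.62739643e-01  9.64864467e-01 -1.59515377e+02]
 [ 9.99997668e-01  9.77113450e-05 -2.15727899e-03 -1.04885719e+00]
 [ 4.72524507e-04  9.64866763e-01  2.62739236e-01 -7.69235606e+01]
 [ 0.00000000e+00  0.00000000e+00  0.00000000e+00  1.00000000e+00]]
```

View pics/scene0.png

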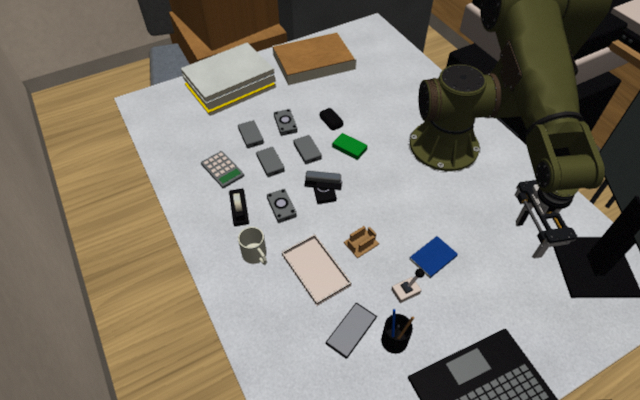

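View pics/top0.png

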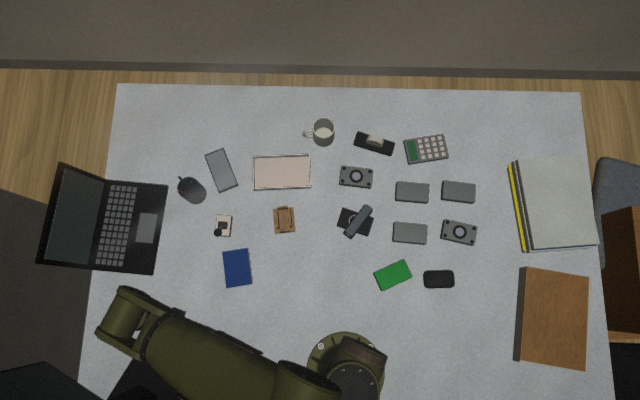

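View pics/wrist0.png

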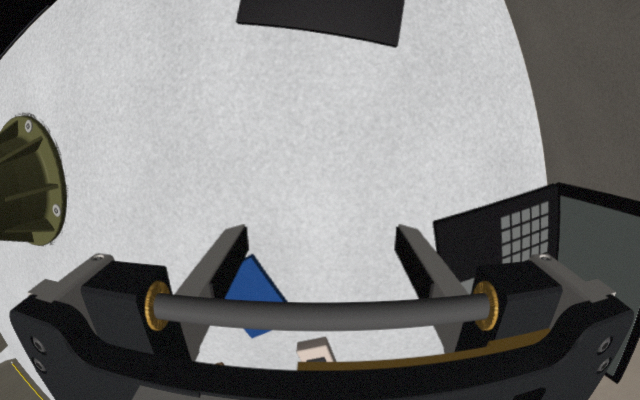

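```bash
cat > h.py <<'E'
import numpy as np, cv2
from scipy.spatial.transform import Rotation as R
from cell import manip
def crop(img,x0,y0,x1,y1,s,name):
    cv2.imwrite(name,cv2.resize(img[y0:y1,x0:x1],None,fx=s,fy=s,interpolation=cv2.INTER_CUBIC))
def rays(c,uv):
    uv=np.atleast_2d(np.array(uv,float))
    d=np.c_[(uv[:,0]-c['cx'])/c['fx'],(uv[:,1]-c['cy'])/c['fy'],np.ones(len(uv))]
    return c['pose'][:3,3],d@c['pose'][:3,:3].T
def onplane(c,uv,z):
    o,d=rays(c,uv); t=(z-o[2])/d[:,2]; return o+d*t[:,None]
def project(c,P):
    P=np.atleast_2d(P); q=(P-c['pose'][:3,3])@c['pose'][:3,:3]
    return np.c_[c['fx']*q[:,0]/q[:,2]+c['cx'],c['fy']*q[:,1]/q[:,2]+c['cy']]
def twoview(cs,uvs):
    A=np.zeros((3,3));b=np.zeros(3)
    for c,uv in zip(cs,uvs):
        o,d=rays(c,uv); d=d[0]/np.linalg.norm(d[0]); M=np.eye(3)-np.outer(d,d); A+=M;b+=M@o
    return np.linalg.solve(A,b)
def depthpts(c):
    v,u=np.mgrid[0:400,0:640]; z=c['range_z']
    P=np.stack([(u-c['cx'])/c['fx']*z,(v-c['cy'])/c['fy']*z,z],-1)
    return P@c['pose'][:3,:3].T+c['pose'][:3,3]
# wrist fisheye
def wtool(s): 
    T=np.eye(4);T[:3,:3]=R.from_euler('xyz',s['eef_rot']).as_matrix();T[:3,3]=s['eef_pos'];return T
def wrays(c,T,uv):
    uv=np.atleast_2d(np.array(uv,float)); x=(uv[:,0]-c['cx'])/c['fx'];y=(uv[:,1]-c['cy'])/c['fy'];r=np.hypot(x,y)+1e-12
    d=np.c_[np.sin(r)*x/r,np.sin(r)*y/r,np.cos(r)]; M=T@c['mount']
    return M[:3,3],d@M[:3,:3].T
def wonplane(c,T,uv,z):
    o,d=wrays(c,T,uv); t=(z-o[2])/d[:,2]; return o+d*t[:,None]
def wproject(c,T,P):
    M=T@c['mount'];q=(np.atleast_2d(P)-M[:3,3])@M[:3,:3]; n=np.hypot(q[:,0],q[:,1]);th=np.arctan2(n,q[:,2])
    return np.c_[c['cx']+c['fx']*th*q[:,0]/n,c['cy']+c['fy']*th*q[:,1]/n]
E
python3 - <<'E'
from h import *
t=cv2.imread('pics/top0.png'); s=cv2.imread('pics/scene0.png')
crop(t,170,110,490,300,2.5,'pics/t0c.png'); crop(s,190,90,450,360,2.2,'pics/s0c.png')
E
```

```text
(no output)
```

View pics/t0c.png

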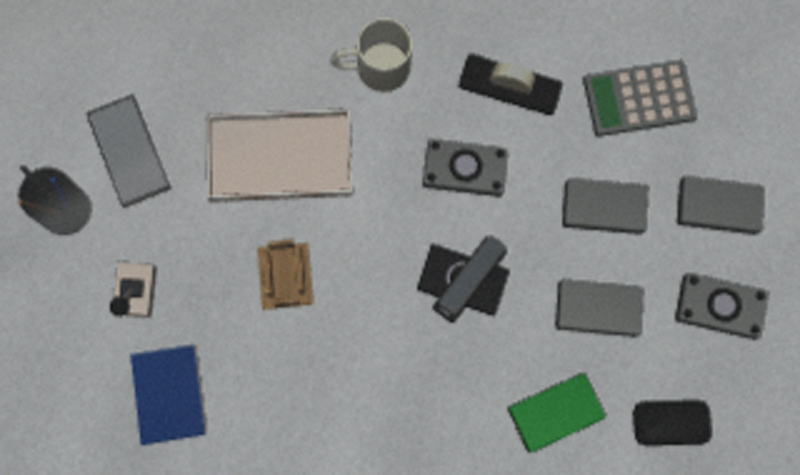

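View pics/s0c.png

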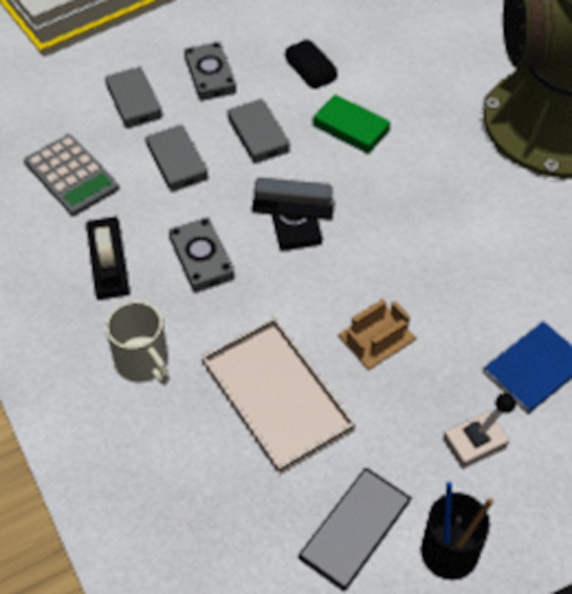

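```bash
cat >> h.py <<'E'
def cast(c,pts,z): return onplane(c,pts,z)
def rect(c,mask_poly_uv,z):
    P=onplane(c,mask_poly_uv,z)[:,:2].astype(np.float32)
    (cx,cy),(w,h),a=cv2.minAreaRect(P)
    if w<h: w,h,a=h,w,a+90
    a=(a+90)%180-90
    return np.round([cx,cy,w,h,a],1)
E
python3 - <<'E'
from h import *
top=manip.camera('top');sc=manip.camera('scene')
np.savez('cams.npz',tp=top['pose'],sp=sc['pose'])
P=depthpts(top)
hsv=cv2.cvtColor(top['color'],cv2.COLOR_BGR2HSV)
Z=P[...,2]
m=((Z>9)&(top['range_z']>0)&(P[...,0]>300)).astype(np.uint8)
n,l,st,ce=cv2.connectedComponentsWithStats(m)
for i in range(1,n):
    if st[i,4]<60: continue
    mm=(l==i); zz=Z[mm]; zt=np.percentile(zz,90)
    cs,_=cv2.findContours(mm.astype(np.uint8),0,2)
    k=max(cs,key=cv2.contourArea)[:,0]
    print(np.round(ce[i],0),st[i,4],'z90',round(float(zt),1),rect(top,k,zt))
def show(name,u,v):
    print(name,np.round(P[v,u],1))
for nme,u,v in [('tray',282,172),('table',240,300),('b',412,192),('b',459,192),('b',410,233),('bs',356,170)]: show(nme,u,v)
E
```

```text
[321. 131.] 481 z90 89.9 [770.7  87.7 105.3  91.9 -44.1]
[374. 143.] 577 z90 60.3 [746.7 -89.8 136.4  58.7  76.3]
[426. 148.] 1008 z90 22.0 [ 744.4 -275.3  145.8   90.7  -79.3]
[221. 170.] 538 z90 15.2 [654.3 436.7 148.8  70.7  24.7]
[281. 172.] 347 z90 25.7 [649.4 223.9 199.6 123.8 -86.2]
[553. 203.] 7132 z90 100.8 [ 545.4 -656.   309.3  250.7    5.6]
[101. 222.] 10776 z90 183.7 [450.4 738.9 354.4 314.5  85.8]
[356. 176.] 631 z90 31.1 [636.8 -31.3 111.2  71.9  83.9]
[191. 189.] 503 z90 106.0 [562.2 510.6 115.8  70.3  58.2]
[412. 192.] 651 z90 30.9 [ 586.5 -220.7  111.8   71.2   88.2]
[458. 191.] 665 z90 30.8 [ 590.3 -378.9  114.8   69.5   83.8]
[  7. 224.] 1161 z90 83.1 [ 431.  1087.   264.8   68.2   10.3]
[356. 221.] 830 z90 74.1 [472.2 -26.4 120.6 104.4 -80.8]
[287. 215.] 126 z90 48.5 [492.3 198.5  80.6  43.9  21.3]
[277. 219.] 88 z90 48.8 [479.2 228.5  68.   28.4   6.9]
[223. 225.] 333 z90 91.5 [447.5 398.9  68.9  52.4  -4.3]
[458. 232.] 694 z90 31.4 [ 452.3 -373.4  115.2   68.1   77.5]
[409. 233.] 679 z90 31.2 [ 444.6 -209.4  112.7   70.8   87.7]
[237. 261.] 646 z90 19.5 [336.5 361.4  88.   87.5 -79.6]
[394. 270.] 432 z90 31.2 [ 328.9 -150.8  123.9   58.    89.8]
[549. 275.] 661 z90 59.1 [ 320.5 -665.7  229.2   41.9   89.7]
[438. 274.] 237 z90 38.4 [ 312.6 -300.   100.2   25.3   89.5]
tray [653.9 225.3   1.1]
table [213.6 345.4   1.9]
b [ 583.7 -221.5   34.9]
b [ 589.1 -382.8   27.7]
b [ 444.9 -213.5   25.6]
bs [659.6 -32.1  26. ]
```

```bash
python3 - <<'E'
from h import *
s=manip.read_state();print(s['clock']);T=wtool(s);print(np.round(T,3))
top=manip.camera('top')
for uv in [(348,237),(374,207)]: pass
# stapler ends & dock
crop(top['color'],330,200,385,245,12,'pics/t_dock.png'); crop(top['color'],255,195,310,245,12,'pics/t_rack.png')
E
```

```text
0.25
[[-0.00000e+00  3.28000e-01  9.45000e-01  1.80153e+02]
 [-1.00000e-03  9.45000e-01 -3.28000e-01  5.19543e+02]
 [-1.00000e+00 -1.00000e-03 -0.00000e+00  2.24165e+02]
 [ 0.00000e+00  0.00000e+00  0.00000e+00  1.00000e+00]]
```

View pics/t_dock.png

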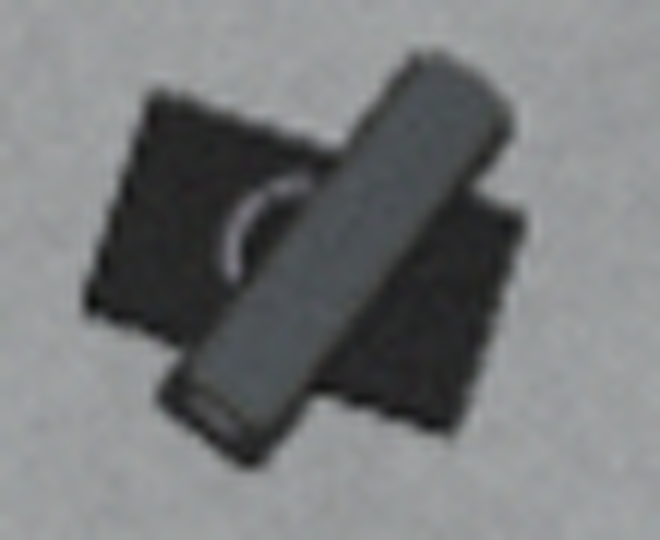

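View pics/t_rack.png

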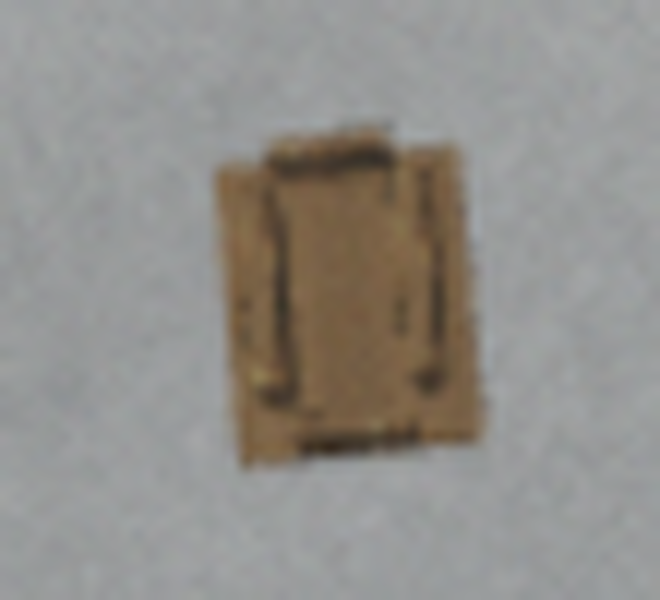

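Emit:
jog_arm:
  series: [0,0,-0.27,0.295,-0.555,0,1,0,0,-0.27,0.295,-0.555,0,1,0,0,-0.27,0.295,-0.555,0,1,0,0,-0.27,0.295,-0.555,0,1,0,0,-0.27,0.295,-0.555,0,1,0,0,-0.27,0.295,-0.555,0,1,0,0,-0.27,0.295,-0.555,0,1,0,0,-0.27,0.295,-0.555,0,1,0,0,-0.27,0.295,-0.555,0,1,0,0,-0.27,0.295,-0.555,0,1,0,0,-0.27,0.295,-0.555,0,1,0,0,-0.27,0.295,-0.555,0,1,0,0,-0.27,0.295,-0.555,0,1,0,0,-0.27,0.295,-0.555,0,1]

```text
clock: 2.05
eef_pos: [475.0, -34.4, 224.7]
eef_rot: [0.535, 1.57, -0.067]
wrist_force: [-0.3, 0.4, 0.2]
finger_gap: 93.4
```

```bash
cat >> h.py <<'E'
def snap(name,draw=None):
    s=manip.read_state();T=wtool(s);c=manip.camera('wrist');c['T']=T
    cv2.imwrite(name,c['color'])
    np.savez(name.replace('.png','.npz'),T=T,mount=c['mount'],k=[c['fx'],c['fy'],c['cx'],c['cy']])
    with open('joints.log','a') as f: f.write(' '.join(map(str,np.r_[s['joints'],T.ravel()]))+'\n')
    print('t',s['clock'],'q',np.round(s['joints'],3),'pos',np.round(s['eef_pos'],1),'y',np.round(T[:3,1],3),'x',np.round(T[:3,0],3),'F',np.round(s['wrist_force'],1),'gap',round(s['finger_gap'],1))
    return c
E
python3 - <<'E'
from h import *
snap('pics/w1.png')
E
```

```text
t 2.05 q [-0.149  0.134  1.722  0.     1.285 -1.118] pos [475.  -34.4 224.7] y [0.566 0.824 0.   ] x [ 0. -0. -1.] F [-0.3  0.4  0.2] gap 93.4
```

View pics/w1.png

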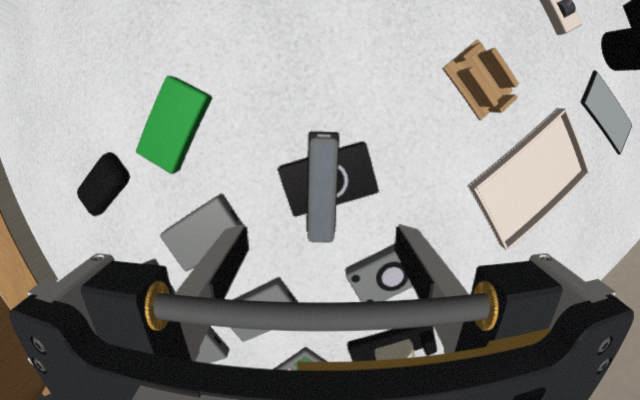

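```bash
python3 - <<'E'
from h import *
im=cv2.imread('pics/w1.png')
crop(im,265,115,395,255,5,'pics/w1c.png'); crop(im,430,30,600,255,3,'pics/w1r.png')
E
```

```text
(no output)
```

View pics/w1c.png

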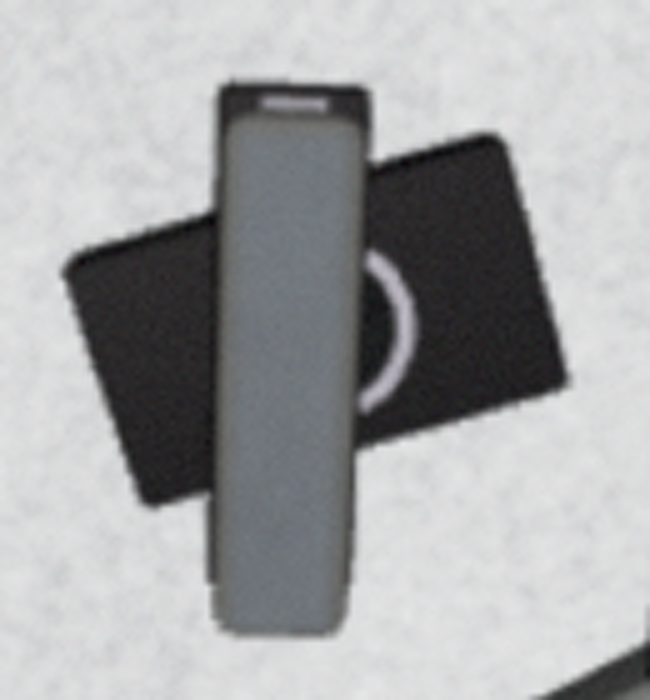

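View pics/w1r.png

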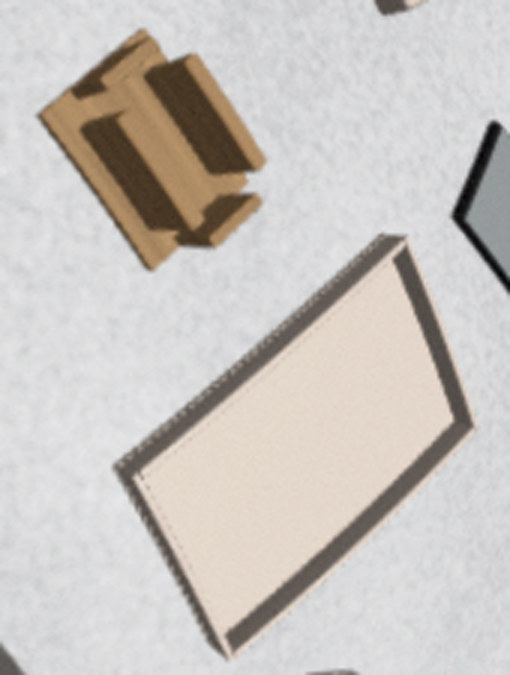

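```bash
cat >> h.py <<'E'
def load(name):
    d=np.load(name); k=d['k']; return dict(T=d['T'],mount=d['mount'],fx=k[0],fy=k[1],cx=k[2],cy=k[3])
def quad(P):  # ordered 4 corners -> center, side lengths, angle of long side
    P=np.asarray(P)[:,:2]; c=P.mean(0); e1=(P[1]-P[0]+P[2]-P[3])/2; e2=(P[2]-P[1]+P[3]-P[0])/2
    l1,l2=np.linalg.norm(e1),np.linalg.norm(e2); e=e1 if l1>l2 else e2
    f=e2 if l1>l2 else e1; a=np.degrees(np.arctan2(e[1],e[0]))%180; a2=(np.degrees(np.arctan2(f[1],f[0]))+90)%180
    return np.round(np.r_[c,l1,l2,a,a2],1)
def tri(views,uvs): # wrist/other rays list of (o,d)
    A=np.zeros((3,3));b=np.zeros(3)
    for o,d in views:
        d=d/np.linalg.norm(d); M=np.eye(3)-np.outer(d,d); A+=M;b+=M@o
    return np.linalg.solve(A,b)
E
python3 - <<'E'
from h import *
w=load('pics/w1.npz'); f=lambda L,x0,y0,s:[(x0+(x+.5)/s-.5,y0+(y+.5)/s-.5) for x,y in L]
st=f([(222,112),(364,115),(350,634),(211,634)],265,115,5)
dk=f([(72,272),(500,140),(568,384),(148,507)],265,115,5)
print('stap',quad(wonplane(w,w['T'],st,72)));print('dock',quad(wonplane(w,w['T'],dk,20)))
top=manip.camera('top')
dt=f([(155,92),(525,210),(453,437),(85,315)],330,200,12)
print('dock top',quad(onplane(top,dt,20)))
# match dock corners: top order A(155,92)=upper-left => +x,+y
print(np.round(wonplane(w,w['T'],dk,20),0));print(np.round(onplane(top,dt,20),0))
# two-view triangulated heights
wd=wonplane(w,w['T'],dk,20);td=onplane(top,dt,20)
for i,p in enumerate(wd):
    j=np.argmin(np.linalg.norm(td-p,axis=1)); o,d=wrays(w,w['T'],dk[i]);o2,d2=rays(top,dt[j]); print(np.round(tri([(o,d[0]),(o2,d2[0])],0),1))
# stapler ends center
stt=f([(420,50),(515,115)],330,200,12)
e=[np.mean([st[2],st[3]],0),np.mean([st[0],st[1]],0)]
tt=[(330+466/12,200+88/12),(330+245/12,200+410/12)]
for a in e:
  for b in tt:
    o,d=wrays(w,w['T'],a);o2,d2=rays(top,b);print('st',np.round(tri([(o,d[0]),(o2,d2[0])],0),1))
# rack/tray
tr=f([(120,468),(395,240),(472,425),(228,655)],430,30,3)
print('tray rim',quad(wonplane(w,w['T'],tr,22)))
E
```

```text
stap [477.5 -37.4  29.5 112.9 144.2 144.9]
dock [481.6 -30.  107.6  62.1  72.7  72.2]
dock top [480.8 -29.7 108.7  67.5  73.   73.1]
[[436. -72.  20.]
 [468.  31.  20.]
 [527.  12.  20.]
 [495. -91.  20.]]
[[529.  13.  20.]
 [497. -92.  20.]
 [433. -71.  20.]
 [465.  32.  20.]]
[435.9 -73.8   5.6]
[468.2  31.3   6.9]
[531.3  12.3   8. ]
[497.7 -93.   12.1]
st [519.  -69.1  81. ]
st [381.2  19.8 453.6]
st [380.6  14.5 776.6]
st [430.   -7.4  80.4]
tray rim [645.3 220.4 192.4 119.1  93.2  95.8]
```

Emit:
jog_arm:
  series: [0,0,-0.017,0.002,-0.002,-0.06,0.2,0,0,-0.017,0.002,-0.002,-0.12,0.2,0,0,-0.017,0.002,-0.002,-0.15,0.2,0,0,-0.017,0.002,-0.002,-0.164,0.2,0,0,-0.017,0.002,-0.002,-0.164,0.2,0,0,-0.017,0.002,-0.002,-0.164,-1,0,0,-0.017,0.002,-0.002,-0.164,-1,0,0,-0.017,0.002,-0.002,-0.164,-1,0,0,-0.017,0.002,-0.002,-0.164,-1,0,0,-0.017,0.002,-0.002,-0.164,-1]
  squeeze: 25

```text
clock: 3.4
eef_pos: [477.6, -37.4, 61.1]
eef_rot: [0.539, 1.57, -0.082]
wrist_force: [-1.3, 1.0, 6.7]
finger_gap: 30.2
```

Emit:
jog_arm:
  series: [0,0,0,0,0,0.05,-1,0,0,0,0,0,0.09,-1,0,0,-0.2,0.04,0.055,0.09,-1,0,0,-0.38,0.075,0.11,0.09,-1,0,0,-0.55,0.11,0.16,0.09,-1,0,0,-0.72,0.14,0.21,0.09,-1,0,0,-0.881,0.16,0.24,0.09,-1,0,0,-0.881,0.171,0.259,0.09,-1,0,0,-0.881,0.171,0.259,0.06,-1,0,0,-0.881,0.171,0.259,0.03,-1,0,0,-0.881,0.171,0.259,0.01,-1,0,0,-0.881,0.171,0.259,-0.003,-1,0,0,-0.881,0.171,0.259,-0.003,-1]

```text
clock: 5.03
eef_pos: [648.0, 221.5, 57.0]
eef_rot: [-1.371, 1.57, -2.873]
wrist_force: [-0.4, 0.3, -1.2]
finger_gap: 29.9
```

```bash
python3 - <<'E'
from h import *
snap('pics/w2.png')
t=manip.camera('top')['color'];s=manip.camera('scene')['color']
a=cv2.resize(t[140:210,220:350],None,fx=4,fy=4);b=cv2.resize(s[200:310,260:390],None,fx=4,fy=4)
h=np.zeros((max(a.shape[0],b.shape[0]),a.shape[1]+b.shape[1],3),np.uint8);h[:a.shape[0],:a.shape[1]]=a;h[:b.shape[0],a.shape[1]:]=b
cv2.imwrite('pics/ts2.png',cv2.resize(h,None,fx=.75,fy=.75))
E
```

```text
t 5.025 q [0.276 0.76  1.231 0.    1.151 0.207] pos [648.  221.5  57. ] y [ 0.998  0.069 -0.001] x [-0.001 -0.    -1.   ] F [-0.4  0.3 -1.2] gap 29.9
```

View pics/ts2.png

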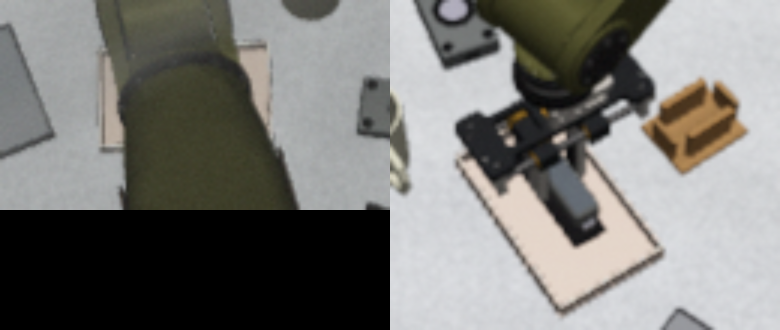

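View pics/w2.png

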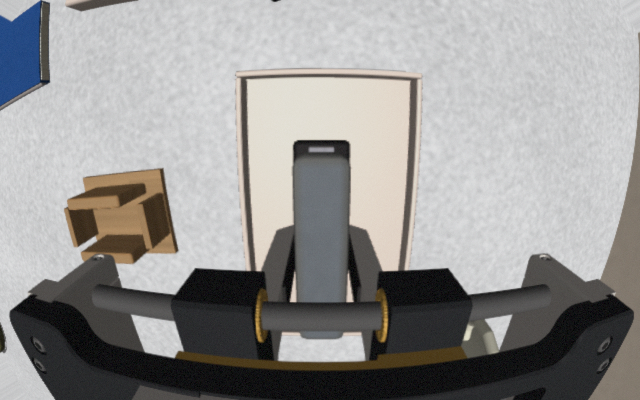

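Emit:
jog_arm:
  series: [0,0,0,0,0,-0.008,-1,0,0,0,0,0,-0.012,-1,0,0,0,0,0,-0.012,0.2,0,0,0,0,0,-0.012,0.2,0,0,0,0,0,-0.012,0.2,0,0,0,0,0,0.03,0.5,0,0,0,0,0,0.09,1,0,0,0,-0.05,0,0.14,1,0,0,0,-0.1,0,0.17,1,0,0,0,-0.16,-0.008,0.17,1,0,0,0,-0.16,-0.008,0.17,1,0,0,0,-0.16,-0.008,0.17,1]

```text
clock: 6.68
eef_pos: [488.8, 213.8, 228.1]
eef_rot: [1.816, 1.569, 0.314]
wrist_force: [0.5, 0.5, 0.7]
finger_gap: 94.1
```

```bash
python3 - <<'E'
from h import *
c=snap('pics/w3.png')
crop(c['color'],255,60,410,270,3.5,'pics/w3c.png')
E
```

```text
t 6.675 q [ 0.344  0.259  1.564 -0.     1.317  0.275] pos [488.8 213.8 228.1] y [0.998 0.069 0.002] x [ 0.002  0.    -1.   ] F [0.5 0.5 0.7] gap 94.1
```

View pics/w3.png

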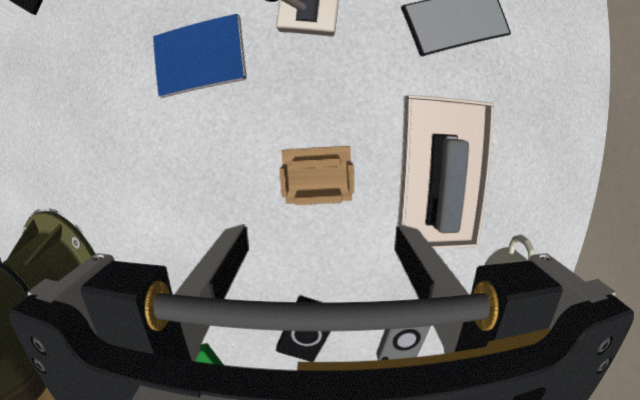

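View pics/w3c.png

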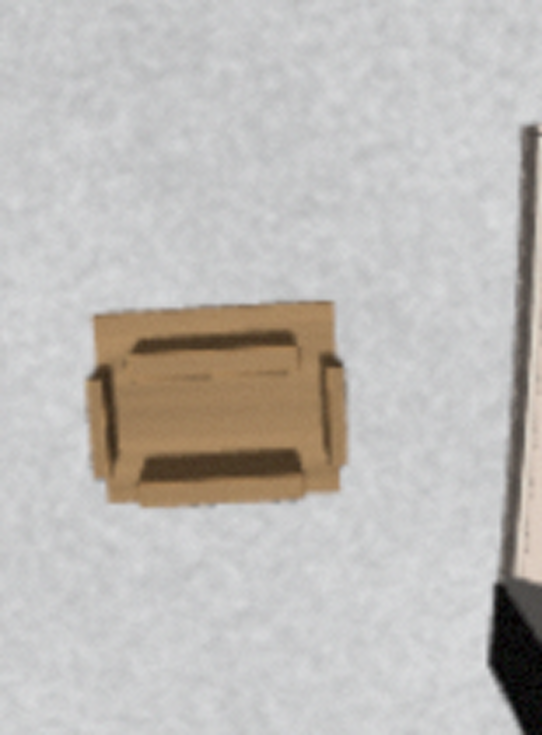

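```bash
python3 - <<'E'
from h import *
w=load('pics/w3.npz'); f=lambda L,x0,y0,s:[(x0+(x+.5)/s-.5,y0+(y+.5)/s-.5) for x,y in L]
g=lambda L,z:wonplane(w,w['T'],f(L,255,60,3.5),z)
W=g([(128,381),(300,371),(303,475),(140,484)],46)
print('walls inner',np.round(W,1),quad(W)); 
E_=g([(104,374),(325,364),(334,465),(110,476)],38);print('stops inner',np.round(E_,1),quad(E_))
B=g([(95,315),(333,302),(341,490),(107,502)],6);print('base',quad(B))
S=f([(404,97),(492,102),(475,243),(401,240)],0,0,1);print('tray',quad(wonplane(w,w['T'],S,22)))
# dock far
print(np.loadtxt('joints.log').shape)
E
```

```text
walls inner [[453.3 225.5  46. ]
 [508.  232.4  46. ]
 [511.9 198.2  46. ]
 [458.8 191.5  46. ]] [483.  211.9  54.3  34.5   7.2   7.8]
stops inner [[444.6 225.8  38. ]
 [516.6 234.   38. ]
 [522.6 200.2  38. ]
 [448.  191.3  38. ]] [483.  212.8  73.9  34.5   6.7   7.9]
base [482.9 211.9  85.4  69.2   7.    6.8]
tray [647.5 230.1 117.4 188.4  94.4  92.7]
(3, 22)
```

Emit:
jog_arm:
  series: [0.18,0.022,0,-0.005,0,0,1,0.36,0.044,0,-0.005,0,0,1,0.54,0.066,0,-0.005,0,0,1,0.72,0.088,0,-0.005,0,0,1,0.9,0.11,0,-0.005,0,0,1,1.08,0.132,0,-0.005,0,0,1,1.26,0.154,0,-0.005,0,0,1,1.44,0.176,0,-0.005,0,0,1,1.56,0.19,0,-0.005,0,0,1,1.56,0.19,0,-0.005,0,0,1,1.56,0.19,0,-0.005,0,0,1,1.56,0.19,0,-0.005,0,0,1]

```text
clock: 8.22
eef_pos: [483.5, 213.7, 228.1]
eef_rot: [-3.091, 0.001, 1.692]
wrist_force: [0.2, -0.4, 0.1]
finger_gap: 94.3
```

```bash
python3 - <<'E'
from h import *
c=snap('pics/w4.png')
E
```

```text
t 8.225 q [-0.141  0.575  1.793  1.38   1.752 -0.765] pos [483.5 213.7 228.1] y [ 0.991  0.121 -0.05 ] x [-0.121  0.993 -0.001] F [ 0.2 -0.4  0.1] gap 94.3
```

```bash
cat > kin.py <<'E'
import numpy as np
from scipy.spatial.transform import Rotation as R
from scipy.optimize import least_squares
def fk(q,p):
    a1,s,d1,a2,e,d4,L=p
    Rz=lambda a:R.from_euler('z',a).as_matrix(); Ry=lambda a:R.from_euler('y',a).as_matrix()
    A=Rz(q[0]); P=A@np.array([a1,s,d1])
    A=A@Ry(q[1]); P=P+A@np.array([0,0,a2])
    A=A@Ry(q[2]); P=P+A@np.array([e,0,d4])
    A=A@Rz(S4*q[3])@Ry(q[4]); 
    A=A@Rz(S6*q[5]); P=P+A@np.array([0,0,L])
    # tool x = local z ; tool y = local y (q6=0), z = -x
    T=np.stack([A[:,2],A[:,1],-A[:,0]],1)
    return P,T
S4,S6=1,1
E
python3 - <<'E'
import kin; from kin import *
D=np.loadtxt('joints.log')
from cell import manip
for s4 in (1,-1):
  for s6 in (1,-1):
    kin.S4,kin.S6=s4,s6
    def res(p):
        o=[]
        for d in D:
            T=d[6:].reshape(4,4);P,M=fk(d[:6],p); o+=list(P-T[:3,3])+list(200*(M-T[:3,:3]).ravel())
        return np.array(o)
    r=least_squares(res,[50,-36,400,450,0,450,250])
    print(s4,s6,np.round(r.x,1),r.cost); print(np.round(res(r.x).reshape(len(D),-1)[-1],1))
E
```

```text
1 1 [  0.   36.6 221.2 424.2  40.9 447.5 251.6] 320000.0
[   0.     0.    -0.     0.  -188.3  208.2    0.   -22.7   25.7   -0.
  209.8  189.7]
1 -1 [ -0.   36.6 221.2 424.2  40.9 447.5 251.6] 251052.17648318104
[-0.   0.  -0.   0.   0.2  8.2  0.   0.   1.  -0.   8.3 -0.2]
-1 1 [ 802.4   41.4  132.6  662.6  893.3 -205.4 -231.7] 392724.0688210194
[-1.040e+01 -1.310e+01 -1.610e+01 -5.440e+01 -3.822e+02  8.400e+00
 -3.824e+02  5.440e+01  2.400e+00 -0.000e+00  1.180e+01 -2.000e-01]
-1 -1 [ 802.4   41.4  132.6  662.6  893.3 -205.4 -231.7] 408492.66592720966
[ -10.4  -13.1  -16.1  -54.4 -207.4  193.6 -382.4  -20.   -77.    -0.
 -189.7  189.7]
```

```bash
sed -i 's/T=np.stack.*/T=np.stack([A[:,2],-A[:,0],-A[:,1]],1)/' kin.py
cat >> kin.py <<'E'
PAR=[0,36.6,221.2,424.2,40.9,447.5,251.6]
LO=np.array([-3.03,-.79,.23,-1.04,0,-2.55]);HI=np.array([3.03,2.21,2.52,4.18,3.07,2.55])
def ik(P,T,n=60,seed=0,q0=None):
    rng=np.random.default_rng(seed);best=[]
    for i in range(n):
        s=rng.uniform(LO,HI) if (q0 is None or i) else np.clip(q0,LO+1e-3,HI-1e-3)
        f=lambda q:np.r_[(fk(q,PAR)[0]-P)/100,(fk(q,PAR)[1]-T).ravel()]
        r=least_squares(f,s,bounds=(LO,HI))
        if r.cost<1e-8 and not any(np.allclose(r.x,b,atol=.02) for b in best): best.append(r.x)
    return best
def tool(pt_az,tilt,jaw_sign=1):
    """tool x: az direction (deg) horizontally with elevation -tilt below... tilt=0 horizontal, 90 down. jaw horizontal"""
    a=np.radians(pt_az);t=np.radians(tilt)
    x=np.array([np.cos(a)*np.cos(t),np.sin(a)*np.cos(t),-np.sin(t)])
    y=jaw_sign*np.array([np.sin(a),-np.cos(a),0]); return np.stack([x,y,np.cross(x,y)],1)
E
python3 - <<'E'
from kin import *
D=np.loadtxt('joints.log')
for d in D: P,M=fk(d[:6],PAR);T=d[6:].reshape(4,4);print(np.abs(P-T[:3,3]).max(),np.abs(M-T[:3,:3]).max())
for az in (97,-83):
  for js in (1,-1):
    for t in (0,20,30,45,60):
      S=ik(np.array([483,212,70.]),tool(az,t,js),40)
      print(az,js,t,[np.round(s,2).tolist() for s in S])
E
```

```text
0.034999997228794655 3.3306690738754696e-16
0.03499998360144474 4.440892098500626e-16
0.034999954830254865 1.8041124150158794e-16
0.034742025826773215 4.440892098500626e-16
97 1 0 [[-0.14, 0.91, 1.73, 1.34, 1.7, -1.08]]
97 1 20 [[-0.12, 0.72, 1.79, 1.18, 1.43, -0.95]]
97 1 30 [[-0.08, 0.63, 1.81, 1.08, 1.3, -0.85]]
97 1 45 [[-0.0, 0.52, 1.82, 0.89, 1.13, -0.66]]
97 1 60 [[0.1, 0.45, 1.81, 0.64, 1.0, -0.4]]
97 -1 0 [[-0.14, 0.91, 1.73, 1.34, 1.7, 2.06]]
97 -1 20 [[-0.12, 0.72, 1.79, 1.18, 1.43, 2.19]]
97 -1 30 [[-0.08, 0.63, 1.81, 1.08, 1.3, 2.29]]
97 -1 45 [[-0.0, 0.52, 1.82, 0.89, 1.13, 2.48]]
97 -1 60 []
-83 1 0 []
-83 1 20 [[0.72, 0.9, 1.41, -0.91, 1.73, -2.24]]
-83 1 30 [[0.7, 0.81, 1.46, -0.82, 1.61, -2.27]]
-83 1 45 [[0.64, 0.69, 1.53, -0.67, 1.43, -2.35]]
-83 1 60 [[0.56, 0.58, 1.6, -0.5, 1.25, -2.47]]
-83 -1 0 []
-83 -1 20 [[0.72, 0.9, 1.41, -0.91, 1.73, 0.9]]
-83 -1 30 [[0.7, 0.81, 1.46, -0.82, 1.61, 0.87]]
-83 -1 45 [[0.64, 0.69, 1.53, -0.67, 1.43, 0.79]]
-83 -1 60 [[0.56, 0.58, 1.6, -0.5, 1.25, 0.67]]
```

```bash
cat >> h.py <<'E'
import json,os
from kin import tool,ik,fk,PAR,LO,HI
def getcmd():
    d=json.load(open('cmd.json'));return np.array(d['p']),R.from_rotvec(d['r'])
def setcmd(p,r): json.dump({'p':list(map(float,p)),'r':r.as_rotvec().tolist()},open('cmd.json','w'))
def applied(rv,sh): # call after a move with its final row
    p,r=getcmd(); setcmd(p+1000*np.array(sh,float),R.from_rotvec(rv)*r)
def rel(P,M):
    p,r=getcmd(); rv=(R.from_matrix(M)*r.inv()).as_rotvec(); print('  turn',np.round(rv,3).tolist(),'shift m',np.round((np.array(P)-p)/1000,4).tolist(),'deg',round(np.degrees(np.linalg.norm(rv)),1),'mm',round(np.linalg.norm(np.array(P)-p)))
def chk():
    s=manip.read_state();p,r=getcmd();T=wtool(s);print('dev mm',np.round(s['eef_pos']-p,2),'rot deg',round(np.degrees((R.from_matrix(T[:3,:3])*r.inv()).magnitude()),2),'t',s['clock'],'gap',round(s['finger_gap'],1),'F',np.round(s['wrist_force'],1))
E
python3 - <<'E'
from h import *
# reconstruct cmd
st=R.from_euler('xyz',[-1.62136576,1.5696624,-1.95511997])
M0=np.array([[0,np.cos(1.237),np.sin(1.237)],[0,np.sin(1.237),-np.cos(1.237)],[-1,0,0]])
setcmd([180.197,519.633,224.446],R.from_matrix(M0))
for rv,sh in [((0,0,-.27),(.295,-.555,0)),((0,0,-.017),(.002,-.002,-.164)),((0,0,-.881),(.171,.259,-.003)),((0,0,0),(-.16,-.008,.17)),((1.56,.19,0),(-.005,0,0))]: applied(rv,sh)
chk()
# vertical tool, jaw: dock width direction = 72.7-90=-17.3 deg. tool down pointing az 72.7 
print(np.round(tool(72.7,90),3))
for js in (1,-1):
    M=tool(72.7,90,js); print(js,[np.round(s,2) for s in ik(np.array([481,-30,240.]),M,20)])
    rel([481,-30,240],M)
E
```

```text
dev mm [0.22 0.07 0.69] rot deg 0.15 t 8.275 gap 94.1 F [-0.5  0.   0.8]
[[ 0.     0.955 -0.297]
 [ 0.    -0.297 -0.955]
 [-1.     0.    -0.   ]]
1 [array([-0.14,  0.13,  1.69, -0.  ,  1.32,  0.16])]
  turn [-1.576, 0.101, -0.291] shift m [-0.0022, -0.2436, 0.0126] deg 92.0 mm 244
-1 []
  turn [-0.132, -2.051, 2.018] shift m [-0.0022, -0.2436, 0.0126] deg 165.0 mm 244
```

Emit:
jog_arm:
  series: [-0.788,0.05,-0.146,-0.001,-0.122,0.0126,1,-0.788,0.05,-0.146,-0.001,-0.122,0.0126,1,-0.788,0.05,-0.146,-0.001,-0.122,0.0126,1,-0.788,0.05,-0.146,-0.001,-0.122,0.0126,1,-1.576,0.101,-0.291,-0.0022,-0.2436,0.0126,1,-1.576,0.101,-0.291,-0.0022,-0.2436,0.0126,1,-1.576,0.101,-0.291,-0.0022,-0.2436,0.0126,1,-1.576,0.101,-0.291,-0.0022,-0.2436,0.0126,1,-1.576,0.101,-0.291,-0.0022,-0.2436,0.0126,1,-1.576,0.101,-0.291,-0.0022,-0.2436,0.0126,1,-1.576,0.101,-0.291,-0.0022,-0.2436,0.0126,1,-1.576,0.101,-0.291,-0.0022,-0.2436,0.0126,1]

```text
clock: 9.78
eef_pos: [481.0, -30.5, 240.0]
eef_rot: [-3.028, 1.57, 1.382]
wrist_force: [0.7, -0.1, -0.3]
finger_gap: 94.1
```

```bash
python3 - <<'E'
from h import *
applied([-1.576,.101,-.291],[-.0022,-.2436,.0126]); chk()
c=snap('pics/w5.png'); 
crop(c['color'],250,110,390,250,4,'pics/w5c.png')
cv2.imwrite('pics/top5.png',manip.camera('top')['color'])
E
```

```text
dev mm [-0.05 -0.56 -0.05] rot deg 0.09 t 9.775 gap 94.1 F [ 0.7 -0.1 -0.3]
t 9.775 q [-1.400e-01  1.350e-01  1.685e+00  1.000e-03  1.322e+00  1.620e-01] pos [481.  -30.5 240. ] y [ 0.955 -0.298 -0.   ] x [ 0.     0.001 -1.   ] F [ 0.7 -0.1 -0.3] gap 94.1
```

View pics/w5.png

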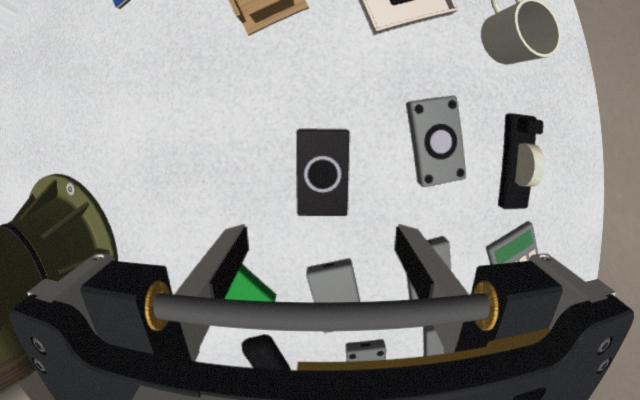

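View pics/w5c.png

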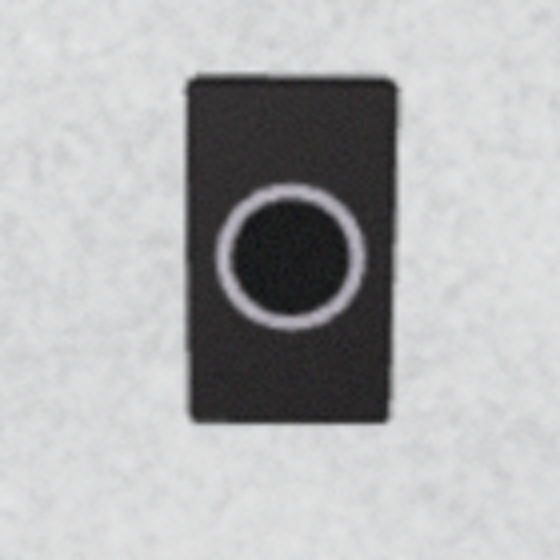

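```bash
python3 - <<'E'
from h import *
w=load('pics/w5.npz'); im=cv2.imread('pics/w5.png')
f=lambda L,x0,y0,s:[(x0+(x+.5)/s-.5,y0+(y+.5)/s-.5) for x,y in L]
for z in (20,10):print(z,quad(wonplane(w,w['T'],f([(188,84),(396,84),(391,421),(189,421)],250,110,4),z)),wonplane(w,w['T'],f([(291,256)],250,110,4),z))
g=cv2.cvtColor(im,cv2.COLOR_BGR2GRAY); m=((g<110)).astype(np.uint8); m[:,:250]=0;m[:,390:]=0;m[235:]=0;m[:100]=0
cs,_=cv2.findContours(m,0,1);k=max(cs,key=cv2.contourArea);print(cv2.boundingRect(k),g[170,290],g[120,280])
P=wonplane(w,w['T'],k[:,0],20)[:,:2].astype(np.float32);print(cv2.minAreaRect(P))
# ring
m=((g>120)).astype(np.uint8)[150:200,300:345];
rr=[]
top=manip.camera('top');t=top['color']
crop(t,335,205,380,240,14,'pics/t5d.png')
E
```

```text
20 [481.8 -30.6  64.5 108.1  72.3  72.7] [[481.86053686 -30.35886596  20.        ]]
10 [481.2 -32.5  66.2 111.   72.3  72.7] [[481.30759225 -32.25010064  10.        ]]
(297, 129, 52, 87) 202 213
((481.76092529296875, -29.676559448242188), (110.42425537109375, 64.52387237548828), 72.42513275146484)
```

View pics/top5.png

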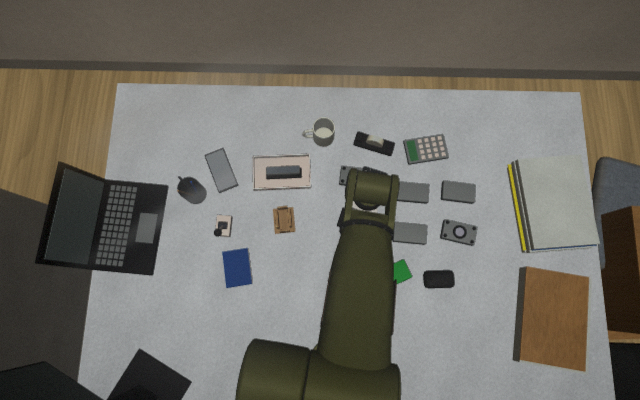

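```bash
cat >> h.py <<'E'
def meas(name,z=26,win=(240,80,410,262),spot=False):
    c=snap(name); T=c['T']; im=c['color']; hsv=cv2.cvtColor(im,cv2.COLOR_BGR2HSV); g=hsv[...,2]
    m=((g<150)).astype(np.uint8); k=np.zeros_like(m); k[win[1]:win[3],win[0]:win[2]]=1; m&=k
    n,l,st,ce=cv2.connectedComponentsWithStats(m)
    out=[]
    for i in range(1,n):
        if st[i,4]<800: continue
        cs,_=cv2.findContours((l==i).astype(np.uint8),0,1); q=max(cs,key=cv2.contourArea)[:,0]
        P=wonplane(c,T,q,z)[:,:2].astype(np.float32); r=cv2.minAreaRect(P); (x,y),(w,h),a=r
        if w<h:w,h,a=h,w,a+90
        print('   px',np.round(ce[i]),st[i,:4],'ctr',np.round([x,y],1),'size',np.round([w,h],1),'ang',round(a%180,1))
    crop(im,win[0],win[1],win[2],win[3],4,name.replace('.png','c.png'))
    return c
E
python3 - <<'E'
from h import *
for n,(x,y,a) in dict(D=(446,-209,88),A=(637,-31,84),B=(586,-221,88),C=(590,-379,84),E=(452,-373,77)).items():
    M=tool(a,90); S=ik(np.array([x,y,240.]),M,25); print(n,[np.round(s,2).tolist() for s in S]); rel([x,y,240],M)
E
```

```text
D [[-0.51, 0.16, 1.66, -0.0, 1.33, -0.48]]
  turn [0.0, 0.0, 0.267] shift m [-0.035, -0.179, -0.0] deg 15.3 mm 182
A [[-0.11, 0.49, 1.22, -0.0, 1.43, -0.0]]
  turn [0.0, 0.0, 0.197] shift m [0.156, -0.001, -0.0] deg 11.3 mm 156
B [[-0.42, 0.46, 1.26, -0.0, 1.42, -0.38]]
  turn [0.0, 0.0, 0.267] shift m [0.105, -0.191, -0.0] deg 15.3 mm 218
C [[-0.62, 0.65, 0.98, 0.0, 1.51, -0.52]]
  turn [0.0, 0.0, 0.197] shift m [0.109, -0.349, -0.0] deg 11.3 mm 366
E [[-0.75, 0.37, 1.39, -0.0, 1.38, -0.53]]
  turn [0.0, 0.0, 0.075] shift m [-0.029, -0.343, -0.0] deg 4.3 mm 344
```

Emit:
jog_arm:
  series: [0,0,0.267,-0.035,-0.179,0,1,0,0,0.267,-0.035,-0.179,0,1,0,0,0.267,-0.035,-0.179,0,1,0,0,0.267,-0.035,-0.179,0,1,0,0,0.267,-0.035,-0.179,0,1,0,0,0.267,-0.035,-0.179,0,1]

```text
clock: 10.68
eef_pos: [446.3, -207.9, 240.1]
eef_rot: [1.479, 1.57, -0.125]
wrist_force: [0.4, -0.8, -0.5]
finger_gap: 94.1
```

```bash
python3 - <<'E'
from h import *
applied([0,0,.267],[-.035,-.179,0]); chk()
meas('pics/w6.png')
E
```

```text
dev mm [0.33 1.06 0.02] rot deg 0.08 t 10.675 gap 94.1 F [ 0.4 -0.8 -0.5]
t 10.675 q [-0.51   0.158  1.658  0.     1.325 -0.477] pos [ 446.3 -207.9  240.1] y [ 0.999 -0.033  0.   ] x [ 0. -0. -1.] F [ 0.4 -0.8 -0.5] gap 94.1
   px [325. 184.] [295 133  56  89] ctr [ 446.1 -212.4] size [111.8  65.2] ang 85.9
   px [404. 216.] [394 139  16 123] ctr [ 548.3 -249.4] size [167.2  21.9] ang 92.7
```

View pics/w6.png

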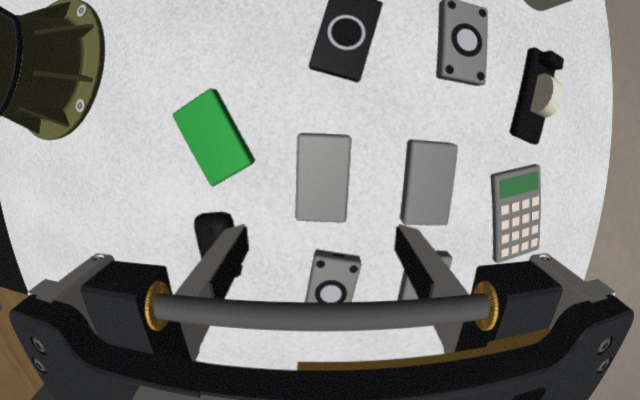

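Emit:
jog_arm:
  series: [0,0,-0.037,0.0001,-0.0034,-0.06,1,0,0,-0.037,0.0001,-0.0034,-0.12,1,0,0,-0.037,0.0001,-0.0034,-0.17,1,0,0,-0.037,0.0001,-0.0034,-0.205,1,0,0,-0.037,0.0001,-0.0034,-0.218,1,0,0,-0.037,0.0001,-0.0034,-0.218,1,0,0,-0.037,0.0001,-0.0034,-0.218,-1,0,0,-0.037,0.0001,-0.0034,-0.218,-1,0,0,-0.037,0.0001,-0.0034,-0.218,-1,0,0,-0.037,0.0001,-0.0034,-0.218,-1,0,0,-0.037,0.0001,-0.0034,-0.16,-1,0,0,-0.037,0.0001,-0.0034,-0.1,-1,0,0,-0.037,0.0001,-0.0034,-0.1,-1]
  squeeze: 40

```text
clock: 12.35
eef_pos: [447.5, -213.2, 143.9]
eef_rot: [1.106, 1.563, -0.537]
wrist_force: [0.5, 0.4, -3.0]
finger_gap: 65.6
```

```bash
python3 - <<'E'
from h import *
applied([0,0,-.037],[.0001,-.0034,-.1]); chk()
c=snap('pics/w7.png'); crop(c['color'],200,100,450,310,3,'pics/w7c.png')
# place target: dock (481.8,-30.3), ang 72.5
M=tool(72.5,90)
rel([481.8,-30.3,140],M); rel([481.8,-30.3,22+20+1],M)
E
```

```text
dev mm [ 1.42 -0.83  3.82] rot deg 0.41 t 12.35 gap 65.6 F [ 0.5  0.4 -3. ]
t 12.35 q [-0.518  0.262  1.77  -0.     1.103 -0.447] pos [ 447.5 -213.2  143.9] y [ 0.997 -0.072  0.007] x [ 0.006 -0.004 -1.   ] F [ 0.5  0.4 -3. ] gap 65.6
  turn [0.0, 0.0, -0.234] shift m [0.0357, 0.1821, -0.0] deg 13.4 mm 186
  turn [0.0, 0.0, -0.234] shift m [0.0357, 0.1821, -0.097] deg 13.4 mm 209
```

View pics/w7c.png

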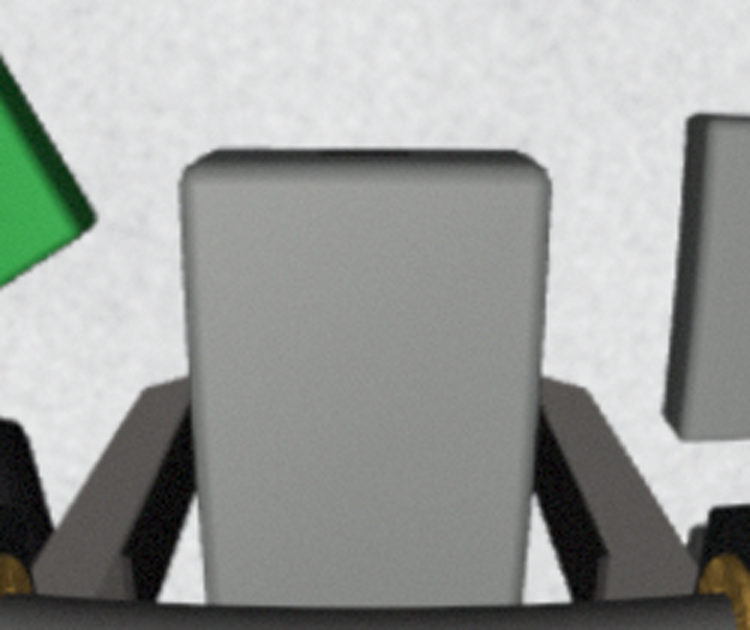

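Emit:
jog_arm:
  series: [0,0,-0.06,0.009,0.045,0,-1,0,0,-0.12,0.018,0.09,0,-1,0,0,-0.18,0.027,0.137,0,-1,0,0,-0.234,0.0357,0.1821,0,-1,0,0,-0.234,0.0357,0.1821,0,-1,0,0,-0.234,0.0357,0.1821,-0.04,-1,0,0,-0.234,0.0357,0.1821,-0.075,-1,0,0,-0.234,0.0357,0.1821,-0.09,-1,0,0,-0.234,0.0357,0.1821,-0.097,-1,0,0,-0.234,0.0357,0.1821,-0.097,-1,0,0,-0.234,0.0357,0.1821,-0.097,-1]

```text
clock: 13.78
eef_pos: [482.2, -30.5, 43.7]
eef_rot: [1.52, 1.569, -0.357]
wrist_force: [0.0, -0.6, -2.2]
finger_gap: 65.3
```

```bash
python3 - <<'E'
from h import *
applied([0,0,-.234],[.0357,.1821,-.097]); chk()
s=manip.camera('scene')['color'];crop(s,260,130,400,260,5,'pics/s8.png')
E
```

```text
dev mm [ 0.43 -0.19  0.63] rot deg 0.07 t 13.775 gap 65.3 F [ 0.  -0.6 -2.2]
```

View pics/s8.png

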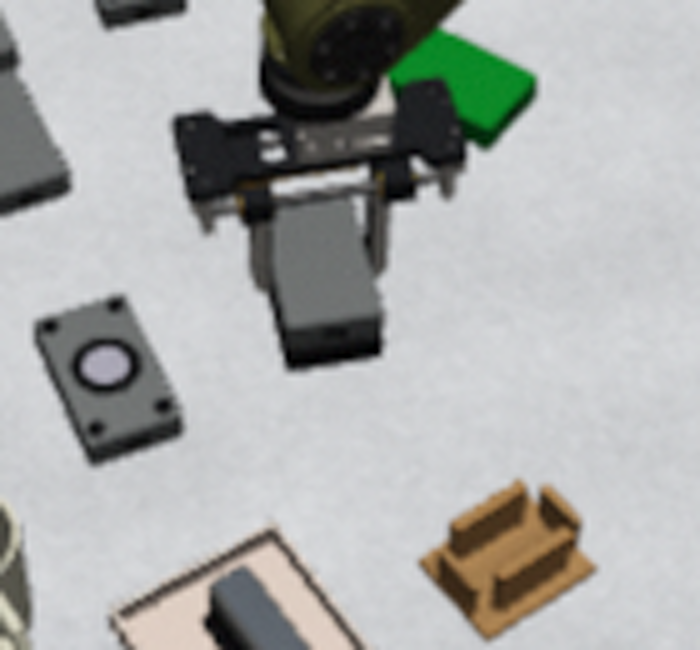

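Emit:
jog_arm:
  series: [0,0,0,0,0,-0.001,-1,0,0,0,0,0,-0.001,1,0,0,0,0,0,-0.001,1,0,0,0,0,0,-0.001,1,0,0,0,0,0,0.03,1,0,0,0,0,0,0.09,1,0,0,0,0,0,0.15,1,0,0,0,0,0,0.2,1,0,0,0,0,0,0.22,1,0,0,0,0,0,0.22,1,0,0,0,0,0,0.22,1]

```text
clock: 15.2
eef_pos: [481.4, -30.2, 261.8]
eef_rot: [-1.192, 1.569, -3.069]
wrist_force: [-0.7, 0.6, -1.0]
finger_gap: 94.2
```

```bash
python3 - <<'E'
from h import *
applied([0,0,0],[0,0,.22]); chk()
meas('pics/w9.png',46)
cv2.imwrite('pics/top9.png',manip.camera('top')['color'][120:300,160:500])
E
```

```text
dev mm [-0.36  0.05 -1.29] rot deg 0.1 t 15.2 gap 94.2 F [-0.7  0.6 -1. ]
t 15.2 q [-0.138  0.12   1.65  -0.     1.372  0.167] pos [481.4 -30.2 261.8] y [ 0.954 -0.301 -0.001] x [-0.002 -0.    -1.   ] F [-0.7  0.6 -1. ] gap 94.2
   px [323. 174.] [295 128  54  90] ctr [481.4 -29.4] size [113.1  65.4] ang 72.4
```

View pics/w9.png

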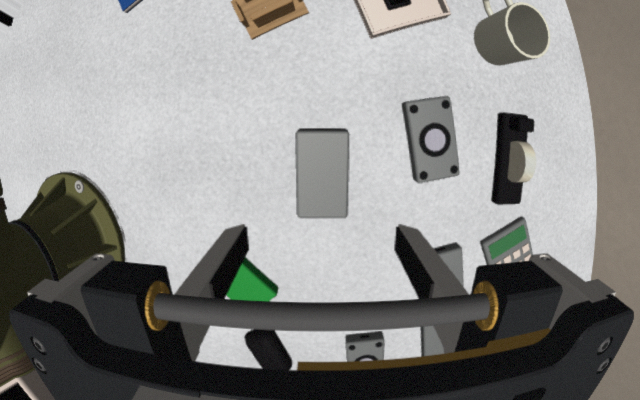

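View pics/w9c.png

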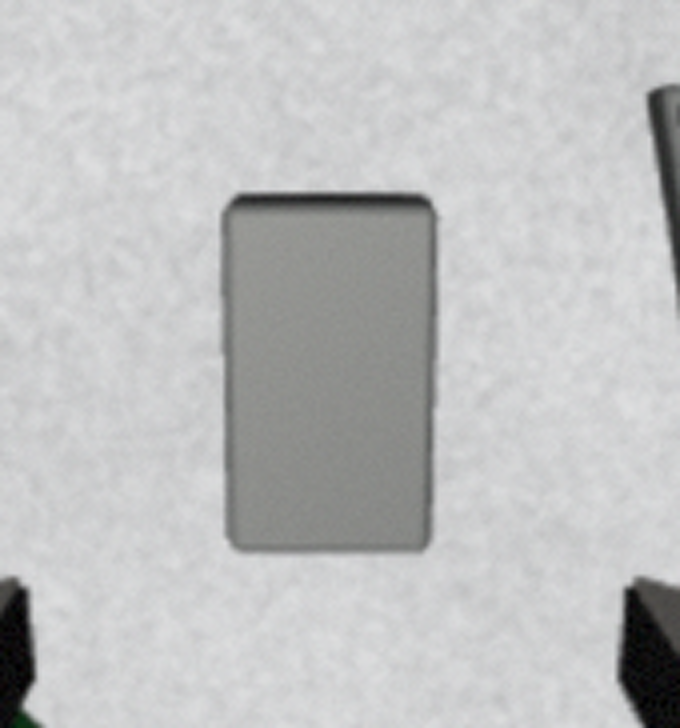

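```bash
python3 - <<'E'
from h import *
rel([586,-221,240],tool(87,90))
E
```

```text
turn [0.0, 0.0, 0.253] shift m [0.1042, -0.1907, -0.023] deg 14.5 mm 219
```

Emit:
jog_arm:
  series: [0,0,0.253,0.1042,-0.1907,-0.023,1,0,0,0.253,0.1042,-0.1907,-0.023,1,0,0,0.253,0.1042,-0.1907,-0.023,1,0,0,0.253,0.1042,-0.1907,-0.023,1,0,0,0.253,0.1042,-0.1907,-0.023,1,0,0,0.253,0.1042,-0.1907,-0.023,1,0,0,0.253,0.1042,-0.1907,-0.023,1]

```text
clock: 16.18
eef_pos: [585.9, -220.0, 240.4]
eef_rot: [1.097, 1.57, -0.526]
wrist_force: [0.2, -0.2, 0.1]
finger_gap: 93.8
```

```bash
python3 - <<'E'
from h import *
applied([0,0,.253],[.1042,-.1907,-.023]); chk()
meas('pics/w10.png')
E
```

```text
dev mm [-0.15  0.95  0.31] rot deg 0.06 t 16.175 gap 93.8 F [ 0.2 -0.2  0.1]
t 16.175 q [-0.418  0.461  1.264 -0.     1.416 -0.366] pos [ 585.9 -220.   240.4] y [ 0.999 -0.052  0.001] x [ 0.001 -0.    -1.   ] F [ 0.2 -0.2  0.1] gap 93.8
   px [346. 199.] [319 155  54  86] ctr [ 613.2 -252.7] size [111.9  65. ] ang 86.2
```

View pics/w10.png

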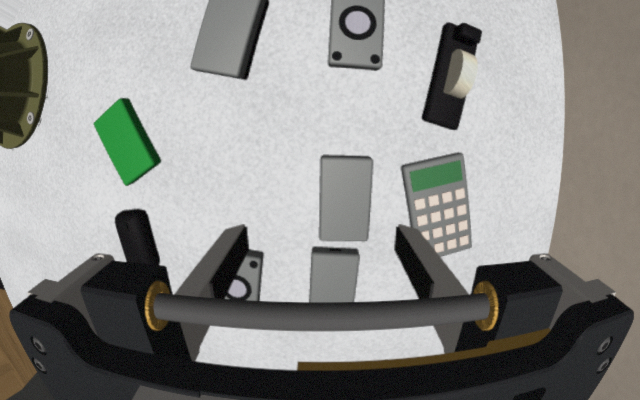

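Emit:
jog_arm:
  series: [0,0,-0.014,0.027,-0.033,0,0.7,0,0,-0.014,0.027,-0.033,0,0.7,0,0,-0.014,0.027,-0.033,0,0.7]

```text
clock: 16.6
eef_pos: [612.8, -253.3, 240.1]
eef_rot: [1.12, 1.57, -0.517]
wrist_force: [-0.1, -1.2, -0.4]
finger_gap: 80.0
```

```bash
python3 - <<'E'
from h import *
applied([0,0,-.014],[.027,-.033,0]); chk()
meas('pics/w11.png')
E
```

```text
dev mm [-0.2   0.71  0.1 ] rot deg 0.03 t 16.6 gap 80.0 F [-0.1 -1.2 -0.4]
t 16.6 q [-0.447  0.55   1.133 -0.     1.458 -0.381] pos [ 612.8 -253.3  240.1] y [ 0.998 -0.066  0.   ] x [ 0. -0. -1.] F [-0.1 -1.2 -0.4] gap 80.0
   px [325. 182.] [296 131  54  88] ctr [ 613.3 -254.3] size [110.2  65. ] ang 86.2
   px [397. 196.] [380 133  30 129] ctr [ 705.7 -294.5] size [174.7  37.4] ang 90.7
   px [314. 244.] [290 226  50  36] ctr [ 596.3 -344.9] size [65.9 51. ] ang 176.4
```

View pics/w11.png

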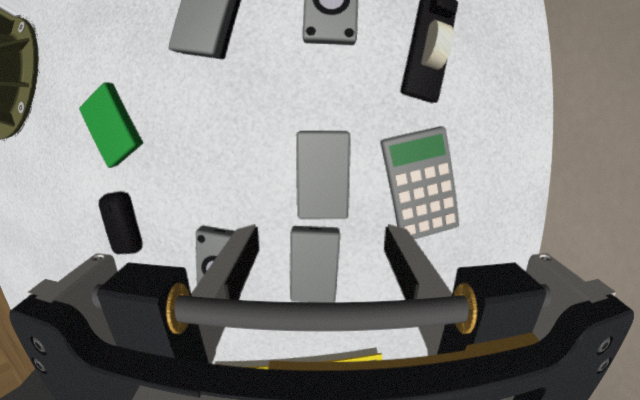

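Emit:
jog_arm:
  series: [0,0,0,0,0,-0.06,0.7,0,0,0,0,0,-0.12,0.7,0,0,0,0,0,-0.17,0.7,0,0,0,0,0,-0.205,0.7,0,0,0,0,0,-0.218,0.7,0,0,0,0,0,-0.218,0.7,0,0,0,0,0,-0.218,-1,0,0,0,0,0,-0.218,-1,0,0,0,0,0,-0.218,-1,0,0,0,0,0,-0.218,-1,0,0,0,0,0,-0.16,-1,0,0,0,0,0,-0.1,-1,0,0,0,0,0,-0.08,-1]
  squeeze: 40

```text
clock: 18.27
eef_pos: [613.9, -254.4, 164.3]
eef_rot: [1.166, 1.565, -0.472]
wrist_force: [-0.2, -1.2, -3.5]
finger_gap: 66.1
```

```bash
python3 - <<'E'
from h import *
applied([0,0,0],[0,0,-.08]); chk()
M=tool(72.5,90)
rel([481.8,-30.3,160],M); rel([481.8,-30.3,22+46+.5],M)
E
```

```text
dev mm [ 0.9  -0.45  4.28] rot deg 0.32 t 18.275 gap 66.1 F [-0.2 -1.2 -3.5]
  turn [0.0, 0.0, -0.239] shift m [-0.1312, 0.2237, -0.0] deg 13.7 mm 259
  turn [0.0, 0.0, -0.239] shift m [-0.1312, 0.2237, -0.0915] deg 13.7 mm 275
```

Emit:
jog_arm:
  series: [0,0,-0.05,-0.027,0.045,0,-1,0,0,-0.1,-0.054,0.09,0,-1,0,0,-0.15,-0.081,0.135,0,-1,0,0,-0.2,-0.108,0.18,0,-1,0,0,-0.239,-0.1312,0.2237,0,-1,0,0,-0.239,-0.1312,0.2237,0,-1,0,0,-0.239,-0.1312,0.2237,-0.04,-1,0,0,-0.239,-0.1312,0.2237,-0.07,-1,0,0,-0.239,-0.1312,0.2237,-0.085,-1,0,0,-0.239,-0.1312,0.2237,-0.091,-1,0,0,-0.239,-0.1312,0.2237,-0.091,-1,0,0,-0.239,-0.1312,0.2237,-0.091,-1]

```text
clock: 19.77
eef_pos: [482.4, -30.5, 69.6]
eef_rot: [1.509, 1.569, -0.367]
wrist_force: [-0.8, -1.0, -0.4]
finger_gap: 65.5
```

```bash
python3 - <<'E'
from h import *
applied([0,0,-.239],[-.1312,.2237,-.091]); chk()
s=manip.camera('scene')['color'];crop(s,260,110,400,240,5,'pics/s12.png')
E
```

```text
dev mm [ 0.55 -0.24  0.58] rot deg 0.08 t 19.775 gap 65.5 F [-0.8 -1.  -0.4]
```

View pics/s12.png

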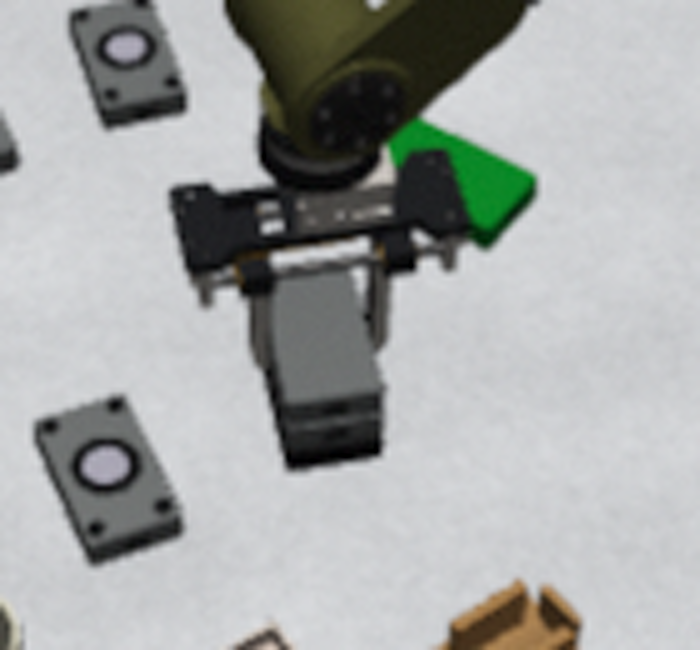

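Emit:
jog_arm:
  series: [0,0,0,0,0,-0.0005,-1,0,0,0,0,0,-0.0005,1,0,0,0,0,0,-0.0005,1,0,0,0,0,0,-0.0005,1,0,0,0,0,0,0.03,1,0,0,0,0,0,0.09,1,0,0,0,0,0,0.15,1,0,0,0,0,0,0.2,1,0,0,0,0,0,0.22,1,0,0,0,0,0,0.22,1,0,0,0,0,0,0.22,1]

```text
clock: 21.2
eef_pos: [481.5, -30.2, 287.7]
eef_rot: [-1.196, 1.569, -3.072]
wrist_force: [0.4, 0.7, -0.7]
finger_gap: 93.9
```

```bash
python3 - <<'E'
from h import *
applied([0,0,0],[0,0,.22]); chk()
meas('pics/w13.png',72)
rel([590,-379,240],tool(84,90))
E
```

```text
dev mm [-0.32  0.05 -1.37] rot deg 0.11 t 21.2 gap 93.9 F [ 0.4  0.7 -0.7]
t 21.2 q [-0.138  0.104  1.608 -0.     1.43   0.167] pos [481.5 -30.2 287.7] y [ 0.954 -0.301 -0.002] x [-0.002 -0.    -1.   ] F [ 0.4  0.7 -0.7] gap 93.9
   px [323. 173.] [296 127  54  91] ctr [481.9 -28.8] size [114.2  65.5] ang 72.3
  turn [0.0, 0.0, 0.201] shift m [0.1082, -0.3487, -0.049] deg 11.5 mm 368
```

View pics/w13c.png

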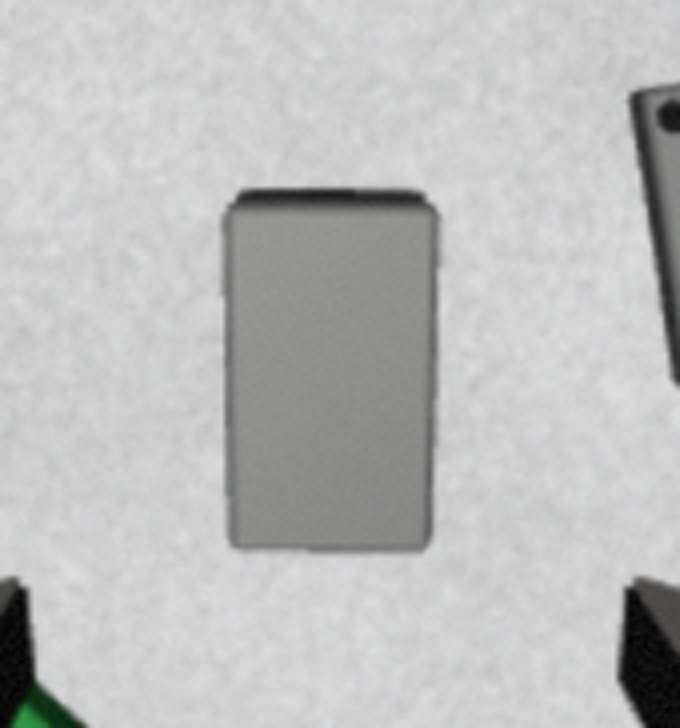

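Emit:
jog_arm:
  series: [0,0,0.201,0.1082,-0.3487,-0.049,0.7,0,0,0.201,0.1082,-0.3487,-0.049,0.7,0,0,0.201,0.1082,-0.3487,-0.049,0.7,0,0,0.201,0.1082,-0.3487,-0.049,0.7,0,0,0.201,0.1082,-0.3487,-0.049,0.7,0,0,0.201,0.1082,-0.3487,-0.049,0.7,0,0,0.201,0.1082,-0.3487,-0.049,0.7,0,0,0.201,0.1082,-0.3487,-0.049,0.7,0,0,0.201,0.1082,-0.3487,-0.049,0.7]

```text
clock: 22.38
eef_pos: [590.2, -377.8, 240.9]
eef_rot: [1.081, 1.57, -0.594]
wrist_force: [-0.2, 0.4, 0.0]
finger_gap: 80.0
```

```bash
python3 - <<'E'
from h import *
applied([0,0,.201],[.1082,-.3487,-.049]); chk()
meas('pics/w14.png')
E
```

```text
dev mm [0.17 1.22 0.81] rot deg 0.09 t 22.375 gap 80.0 F [-0.2  0.4  0. ]
t 22.375 q [-0.622  0.645  0.985  0.     1.51  -0.518] pos [ 590.2 -377.8  240.9] y [ 0.995 -0.103  0.001] x [ 0.001 -0.001 -1.   ] F [-0.2  0.4  0. ] gap 80.0
   px [325. 177.] [298 133  54  88] ctr [ 592.9 -381.9] size [110.8  65.4] ang 84.0
   px [246. 218.] [240 144  20 118] ctr [ 492.7 -409.3] size [160.8  27.1] ang 79.7
   px [397. 244.] [384 224  26  38] ctr [ 680.7 -481.3] size [59.2 35.3] ang 90.2
```

View pics/w14.png

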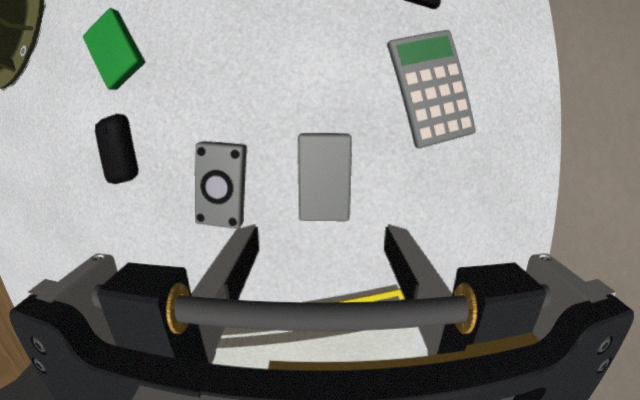

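Emit:
jog_arm:
  series: [0,0,0,0.0029,-0.0029,-0.06,0.7,0,0,0,0.0029,-0.0029,-0.12,0.7,0,0,0,0.0029,-0.0029,-0.17,0.7,0,0,0,0.0029,-0.0029,-0.205,0.7,0,0,0,0.0029,-0.0029,-0.218,0.7,0,0,0,0.0029,-0.0029,-0.218,0.7,0,0,0,0.0029,-0.0029,-0.218,-1,0,0,0,0.0029,-0.0029,-0.218,-1,0,0,0,0.0029,-0.0029,-0.218,-1,0,0,0,0.0029,-0.0029,-0.218,-1,0,0,0,0.0029,-0.0029,-0.16,-1,0,0,0,0.0029,-0.0029,-0.1,-1,0,0,0,0.0029,-0.0029,-0.05,-1,0,0,0,0.0029,-0.0029,-0.05,-1]
  squeeze: 40

```text
clock: 24.18
eef_pos: [593.9, -382.6, 195.2]
eef_rot: [1.038, 1.563, -0.638]
wrist_force: [-0.8, 0.0, -4.6]
finger_gap: 66.1
```

```bash
python3 - <<'E'
from h import *
applied([0,0,0],[.0029,-.0029,-.05]); chk()
M=tool(72.5,90)
rel([481.8,-30.3,190],M); rel([481.8,-30.3,22+72+.5],M)
E
```

```text
dev mm [ 1.   -0.72  5.11] rot deg 0.44 t 24.175 gap 66.1 F [-0.8  0.  -4.6]
  turn [0.0, 0.0, -0.201] shift m [-0.1111, 0.3516, -0.0] deg 11.5 mm 369
  turn [0.0, 0.0, -0.201] shift m [-0.1111, 0.3516, -0.0955] deg 11.5 mm 381
```

Emit:
jog_arm:
  series: [0,0,-0.03,-0.017,0.055,0,-1,0,0,-0.06,-0.034,0.11,0,-1,0,0,-0.09,-0.051,0.165,0,-1,0,0,-0.12,-0.068,0.22,0,-1,0,0,-0.15,-0.085,0.27,0,-1,0,0,-0.18,-0.1,0.32,0,-1,0,0,-0.201,-0.1111,0.3516,0,-1,0,0,-0.201,-0.1111,0.3516,0,-1,0,0,-0.201,-0.1111,0.3516,-0.04,-1,0,0,-0.201,-0.1111,0.3516,-0.075,-1,0,0,-0.201,-0.1111,0.3516,-0.09,-1,0,0,-0.201,-0.1111,0.3516,-0.095,-1,0,0,-0.201,-0.1111,0.3516,-0.095,-1,0,0,-0.201,-0.1111,0.3516,-0.095,-1]

```text
clock: 25.92
eef_pos: [482.3, -30.7, 95.8]
eef_rot: [1.367, 1.569, -0.51]
wrist_force: [-1.5, -2.1, 2.6]
finger_gap: 65.6
```

```bash
python3 - <<'E'
from h import *
applied([0,0,-.201],[-.1111,.3516,-.095]); chk()
s=manip.camera('scene')['color'];crop(s,260,110,400,240,5,'pics/s15.png')
E
```

```text
dev mm [ 0.46 -0.39  0.72] rot deg 0.07 t 25.925 gap 65.6 F [-1.5 -2.1  2.6]
```

View pics/s15.png

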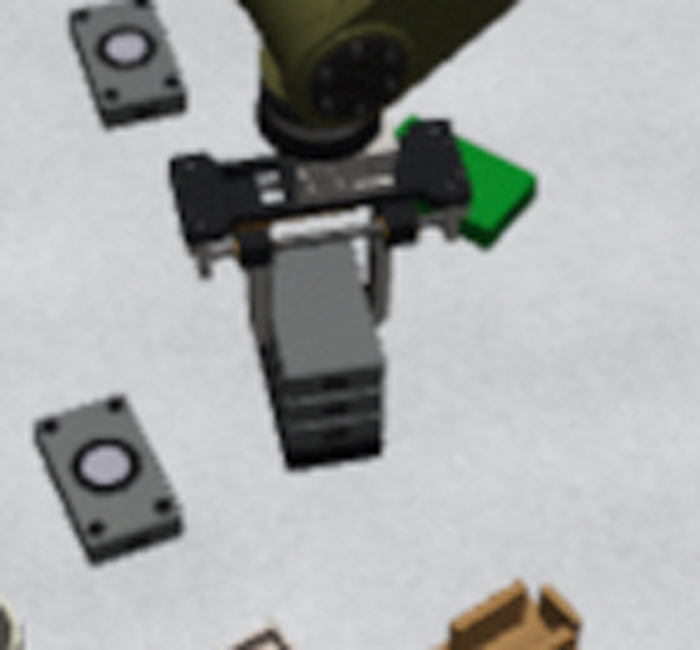

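Emit:
jog_arm:
  series: [0,0,0,0,0,0,1,0,0,0,0,0,0,1,0,0,0,0,0,0,1,0,0,0,0,0,0.03,1,0,0,0,0,0,0.09,1,0,0,0,0,0,0.15,1,0,0,0,0,0,0.2,1,0,0,0,0,0,0.22,1,0,0,0,0,0,0.22,1,0,0,0,0,0,0.22,1]

```text
clock: 27.22
eef_pos: [481.5, -30.2, 313.7]
eef_rot: [-1.217, 1.569, -3.093]
wrist_force: [0.4, -0.0, -0.1]
finger_gap: 94.1
```

```bash
python3 - <<'E'
from h import *
applied([0,0,0],[0,0,.22]); chk()
meas('pics/w16.png',98)
rel([637,-31,240],tool(84,90))
E
```

```text
dev mm [-0.27  0.05 -1.33] rot deg 0.1 t 27.225 gap 94.1 F [ 0.4 -0.  -0.1]
t 27.225 q [-0.138  0.092  1.563 -0.     1.488  0.167] pos [481.5 -30.2 313.7] y [ 0.954 -0.301 -0.001] x [-0.002 -0.    -1.   ] F [ 0.4 -0.  -0.1] gap 94.1
   px [403. 132.] [393 100  17  76] ctr [589.2 -15.3] size [94.4 20.7] ang 74.8
   px [323. 173.] [296 126  54  92] ctr [482.2 -28.3] size [115.7  65. ] ang 72.1
  turn [0.0, 0.0, 0.201] shift m [0.1552, -0.0007, -0.075] deg 11.5 mm 172
```

View pics/w16c.png

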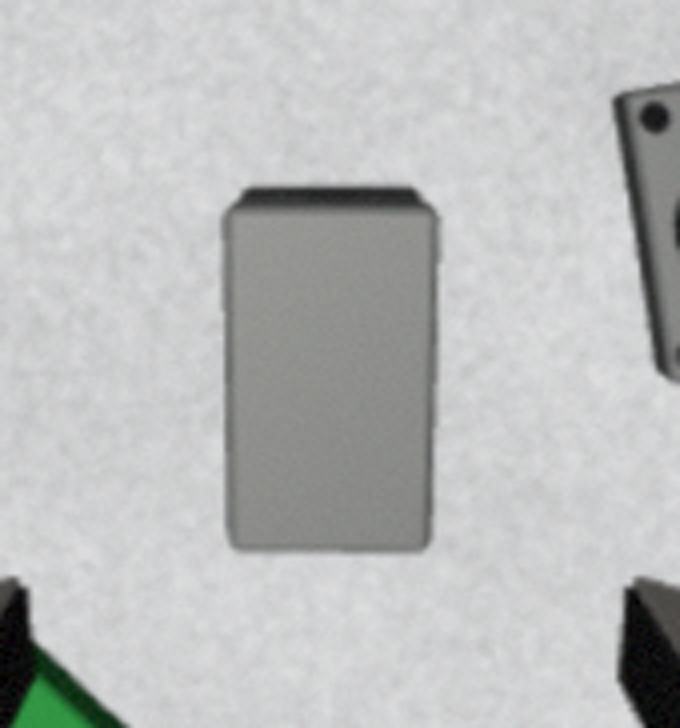

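Emit:
jog_arm:
  series: [0,0,0.201,0.1552,-0.0007,-0.03,1,0,0,0.201,0.1552,-0.0007,-0.03,1,0,0,0.201,0.1552,-0.0007,-0.075,1,0,0,0.201,0.1552,-0.0007,-0.075,1,0,0,0.201,0.1552,-0.0007,-0.075,1,0,0,0.201,0.1552,-0.0007,-0.075,1,0,0,0.201,0.1552,-0.0007,-0.075,1]

```text
clock: 28.15
eef_pos: [636.9, -31.0, 241.8]
eef_rot: [1.474, 1.568, -0.202]
wrist_force: [-0.2, -0.5, 0.4]
finger_gap: 94.2
```

```bash
python3 - <<'E'
from h import *
applied([0,0,.201],[.1552,-.0007,-.075]); chk()
meas('pics/w17.png')
E
```

```text
dev mm [-0.13 -0.06  1.8 ] rot deg 0.15 t 28.15 gap 94.2 F [-0.2 -0.5  0.4]
t 28.15 q [-1.060e-01  4.870e-01  1.224e+00 -0.000e+00  1.428e+00 -1.000e-03] pos [636.9 -31.  241.8] y [ 0.995 -0.105  0.003] x [ 0.003 -0.001 -1.   ] F [-0.2 -0.5  0.4] gap 94.2
   px [324. 176.] [296 130  54  88] ctr [638.2 -31.4] size [110.6  65.2] ang 84.0
   px [402. 227.] [388 165  22  97] ctr [731.7 -97. ] size [135.2  30.2] ang 89.0
```

View pics/w17.png

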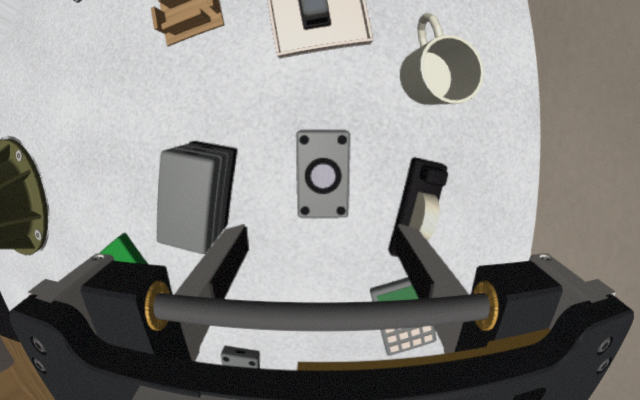

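```bash
cat >> h.py <<'E'
RACK=np.array([483.,212.2,6.])
def track(P0,M0,P1,M1,q0,n=12):
    "straight interpolation, continuity check"
    from scipy.spatial.transform import Slerp
    S=Slerp([0,1],R.from_matrix([M0,M1])); q=q0; ok=True
    for k in range(1,n+1):
        t=k/n; P=P0+(np.array(P1)-P0)*t; M=S(t).as_matrix()
        f=lambda q:np.r_[(fk(q,PAR)[0]-P)/100,(fk(q,PAR)[1]-M).ravel()]
        from scipy.optimize import least_squares
        r=least_squares(f,np.clip(q,LO+1e-4,HI-1e-4),bounds=(LO,HI))
        if r.cost>1e-7: print('   FAIL at',round(t,2),np.round(r.x,2)); return None
        q=r.x
    print('   ok end q',np.round(q,2)); return q
E
cat > flip.py <<'E'
from h import *
def flip(bc,ang,a=25,b=35,off=8,zc=22.5,gripz=75,hgt=200):
    az=np.array([np.cos(np.radians(ang)),np.sin(np.radians(ang)),0])
    Mp=tool(ang,90-a,1); Pp=np.array([bc[0],bc[1],0])-off*az; Pp[2]=zc
    cen=Mp.T@(np.array([bc[0],bc[1],13.])-Pp)   # bank centre in tool
    Mr=tool(-83,a,-1); tgt=np.array([RACK[0],RACK[1],62.8]); Pr=tgt-Mr@cen
    # bank long axis check in rack
    print('bank long in rack',np.round(Mr@Mp.T@az,3),'spot dir',np.round(Mr@Mp.T@[0,0,1],3))
    n=np.array([np.cos(np.radians(97)),np.sin(np.radians(97)),0])
    Mg=tool(97,b,1); Pg=np.array([RACK[0],RACK[1],gripz])  # regrasp; bank centre (rack,62)
    cen2=Mg.T@(np.array([RACK[0],RACK[1],62.])-Pg)
    Md=tool(72.5-180,90-b,-1)
    print('flat check: plain dir at dock',np.round(Md@Mg.T@(-n),3),'long',np.round(Md@Mg.T@[0,0,1],3))
    return dict(Mp=Mp,Pp=Pp,Mr=Mr,Pr=Pr,Mg=Mg,Pg=Pg,cen=cen,cen2=cen2,Md=Md,n=n)
E
python3 - <<'E'
from flip import *
q0=manip.read_state()['joints'];p,r=getcmd()
F=flip([638.2,-31.4],84.0)
for k in ('Pp','Pr','Pg'): print(k,np.round(F[k],1))
def go(P,M,lbl):
    global p,Mc,q0; print(lbl,np.round(P,1)); q=track(p,Mc,P,M,q0); 
    if q is not None: q0=q
    p=np.array(P,float);Mc=M
Mc=r.as_matrix()
go(F['Pp']+[0,0,120],F['Mp'],'prepick');go(F['Pp'],F['Mp'],'pick');go(F['Pp']+[0,0,180],F['Mp'],'lift')
go(F['Pr']+[0,0,100],F['Mr'],'above rack');go(F['Pr'],F['Mr'],'in rack')
back=F['Pr']-130*F['Mr'][:,0];go(back,F['Mr'],'retreat'); go(back+[0,0,60],F['Mr'],'up')
go([483,212,270],tool(97,90,1),'vert')
ap=F['Pg']-130*F['Mg'][:,0];go(ap+[0,0,60],F['Mg'],'other up');go(ap,F['Mg'],'appr')
go(F['Pg'],F['Mg'],'grasp2');go(F['Pg']+[0,0,120],F['Mg'],'lift2')
for i in (3,4):
    D=np.array([481.8,-30.3,20+26*i+13.5])-F['Md']@F['cen2']; 
    if i==3: go(D+[0,0,100],F['Md'],'above dock');go(D,F['Md'],'dock')
    print(np.round(D,1))
E
```

```text
bank long in rack [-0. -0. -1.] spot dir [-0.122  0.993  0.   ]
flat check: plain dir at dock [ 0. -0.  1.] long [ 0.301  0.954 -0.   ]
Pp [637.4 -39.4  22.5]
Pr [481.8 221.6  70.8]
Pg [483.  212.2  75. ]
prepick [637.4 -39.4 142.5]
   ok end q [-0.28  0.6   1.34  0.44  1.31 -0.32]
pick [637.4 -39.4  22.5]
   ok end q [-0.28  0.75  1.4   0.48  1.12 -0.42]
lift [637.4 -39.4 202.5]
   ok end q [-0.28  0.54  1.28  0.43  1.41 -0.27]
above rack [481.8 221.6 170.8]
   ok end q [ 0.72  0.71  1.41 -0.87  1.79  0.76]
in rack [481.8 221.6  70.8]
   ok end q [ 0.72  0.86  1.41 -0.85  1.69  0.88]
retreat [467.5 338.6 125.7]
   ok end q [ 0.86  0.92  1.13 -0.8   1.92  0.8 ]
up [467.5 338.6 185.7]
   ok end q [ 0.86  0.85  1.12 -0.82  1.98  0.73]
vert [483 212 270]
   ok end q [ 0.34  0.22  1.52 -0.    1.41  0.22]
other up [496.  106.5 209.6]
   ok end q [-0.26  0.39  1.7   0.87  1.54 -0.63]
appr [496.  106.5 149.6]
   ok end q [-0.26  0.48  1.74  0.87  1.46 -0.73]
grasp2 [483.  212.2  75. ]
   ok end q [-0.06  0.58  1.81  1.02  1.24 -0.79]
lift2 [483.  212.2 195. ]
   ok end q [-0.06  0.37  1.78  0.96  1.38 -0.57]
above dock [485.7 -17.9 211.5]
   ok end q [ 0.16  0.34  1.61 -0.54  1.5   0.58]
dock [485.7 -17.9 111.5]
   ok end q [ 0.16  0.47  1.69 -0.56  1.33  0.69]
[485.7 -17.9 111.5]
[485.7 -17.9 137.5]
```

```bash
python3 - <<'E'
from flip import *
F=flip([638.2,-31.4],84.0)
rel(F['Pp']+[0,0,120],F['Mp']); rel(F['Pp'],F['Mp'])
E
```

```text
bank long in rack [-0. -0. -1.] spot dir [-0.122  0.993  0.   ]
flat check: plain dir at dock [ 0. -0.  1.] long [ 0.301  0.954 -0.   ]
  turn [0.434, -0.045, 0.0] shift m [0.0004, -0.0084, -0.0975] deg 25.0 mm 98
  turn [0.434, -0.045, 0.0] shift m [0.0004, -0.0084, -0.2175] deg 25.0 mm 218
```

Emit:
jog_arm:
  series: [0.15,-0.015,0,0.0004,-0.0084,-0.03,1,0.3,-0.03,0,0.0004,-0.0084,-0.06,1,0.434,-0.045,0,0.0004,-0.0084,-0.0975,1,0.434,-0.045,0,0.0004,-0.0084,-0.15,1,0.434,-0.045,0,0.0004,-0.0084,-0.19,1,0.434,-0.045,0,0.0004,-0.0084,-0.21,1,0.434,-0.045,0,0.0004,-0.0084,-0.2175,1,0.434,-0.045,0,0.0004,-0.0084,-0.2175,1,0.434,-0.045,0,0.0004,-0.0084,-0.2175,-1,0.434,-0.045,0,0.0004,-0.0084,-0.2175,-1,0.434,-0.045,0,0.0004,-0.0084,-0.2175,-1,0.434,-0.045,0,0.0004,-0.0084,-0.2175,-1,0.434,-0.045,0,0.0004,-0.0084,-0.2175,-1]
  squeeze: 50

```text
clock: 29.82
eef_pos: [637.7, -39.4, 23.0]
eef_rot: [3.14, 1.135, 1.465]
wrist_force: [0.4, -0.0, 5.3]
finger_gap: 65.4
```

```bash
python3 - <<'E'
from flip import *
applied([.434,-.045,0],[.0004,-.0084,-.2175]);chk()
F=flip([638.2,-31.4],84.0)
rel(F['Pp']+[0,0,180],F['Mp']);rel(F['Pr']+[0,0,130],F['Mr']); rel(F['Pr'],F['Mr'])
s=manip.camera('scene')['color'];crop(s,220,110,380,260,5,'pics/s18.png')
E
```

```text
dev mm [ 0.3  -0.07  0.5 ] rot deg 0.05 t 29.825 gap 65.4 F [ 0.4 -0.   5.3]
bank long in rack [-0. -0. -1.] spot dir [-0.122  0.993  0.   ]
flat check: plain dir at dock [ 0. -0.  1.] long [ 0.301  0.954 -0.   ]
  turn [0.0, -0.0, 0.0] shift m [-0.0, 0.0, 0.18] deg 0.0 mm 180
  turn [-1.573, -0.014, 0.178] shift m [-0.1556, 0.261, 0.1783] deg 90.7 mm 352
  turn [-1.573, -0.014, 0.178] shift m [-0.1556, 0.261, 0.0483] deg 90.7 mm 308
```

View pics/s18.png

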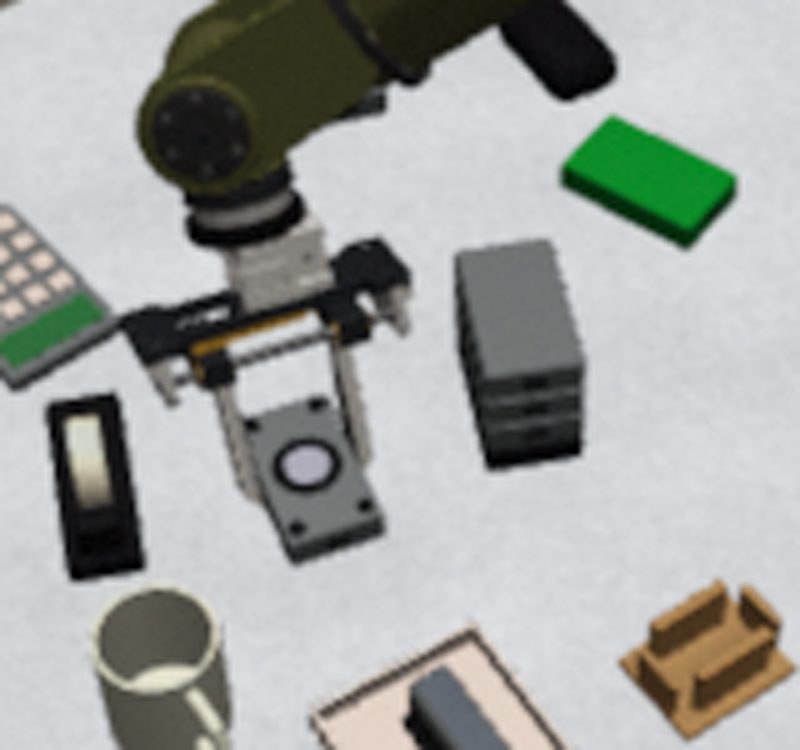

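Emit:
jog_arm:
  series: [0,0,0,0,0,0.05,-1,0,0,0,0,0,0.1,-1,0,0,0,0,0,0.15,-1,0,0,0,0,0,0.18,-1,-0.1573,-0.0014,0.0178,-0.0156,0.0261,0.18,-1,-0.3146,-0.0028,0.0356,-0.0311,0.0522,0.18,-1,-0.4719,-0.0042,0.0534,-0.0467,0.0783,0.18,-1,-0.6292,-0.0056,0.0712,-0.0622,0.1044,0.18,-1,-0.7865,-0.007,0.089,-0.0778,0.1305,0.18,-1,-0.9438,-0.0084,0.1068,-0.0934,0.1566,0.18,-1,-1.1011,-0.0098,0.1246,-0.1089,0.1827,0.18,-1,-1.2584,-0.0112,0.1424,-0.1245,0.2088,0.18,-1,-1.4157,-0.0126,0.1602,-0.14,0.2349,0.18,-1,-1.573,-0.014,0.178,-0.1556,0.261,0.1783,-1,-1.573,-0.014,0.178,-0.1556,0.261,0.1783,-1,-1.573,-0.014,0.178,-0.1556,0.261,0.1783,-1]

```text
clock: 31.88
eef_pos: [482.0, 221.4, 200.6]
eef_rot: [0.0, 0.438, -1.449]
wrist_force: [0.4, -0.2, -2.1]
finger_gap: 65.8
```

```bash
python3 - <<'E'
from flip import *
applied([-1.573,-.014,.178],[-.1556,.261,.1783]);chk()
s=manip.camera('scene')['color'];crop(s,280,150,440,300,5,'pics/s19.png')
t=manip.camera('top')['color'];crop(t,220,160,380,260,5,'pics/t19.png')
E
```

```text
dev mm [ 0.23 -0.28 -0.26] rot deg 0.09 t 31.875 gap 65.8 F [ 0.4 -0.2 -2.1]
```

View pics/s19.png

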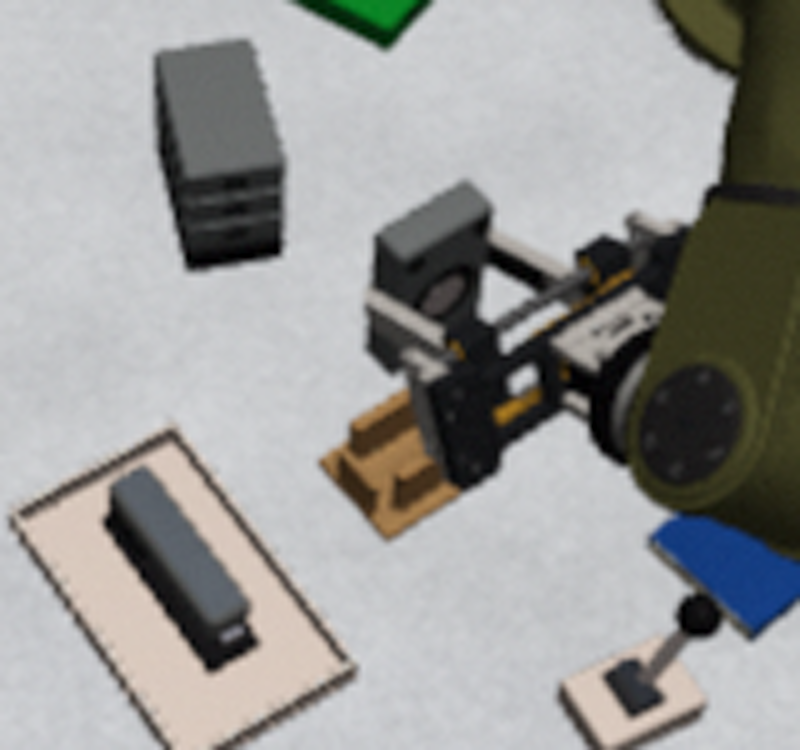

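View pics/t19.png

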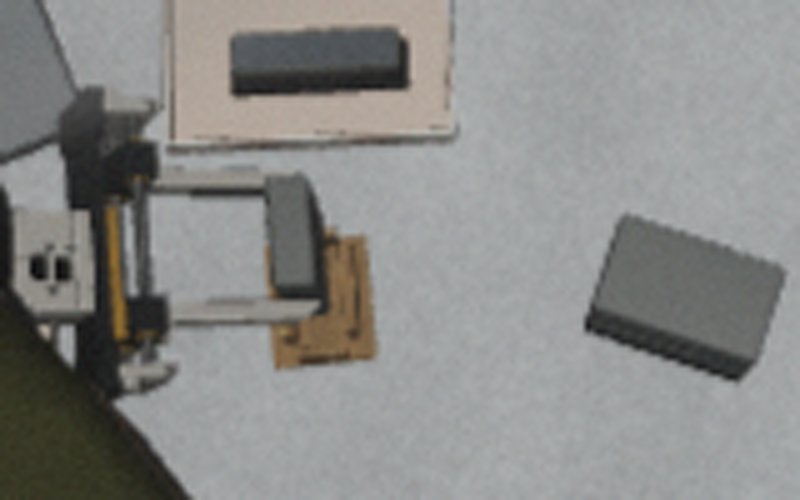

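```bash
python3 - <<'E'
from h import *
t=manip.camera('top');s=manip.camera('scene')
p=project(t,[[483,212.2,248.8],[483,212.2,136.8]]);print((p-[220,160])*5)
p=project(s,[[483,212.2,248.8],[483,212.2,136.8]]);print((p-[280,150])*5)
E
```

```text
[[284.54631883 227.83615869]
 [301.51577205 263.97370281]]
[[433.89008957 217.27207456]
 [419.78577564 338.23598145]]
```

```bash
python3 - <<'E'
from h import *
t=manip.camera('top');s=manip.camera('scene')
L=[(220,168),(462,145),(482,440),(242,465)]
print('rack base via top z6',quad(onplane(t,[(255+(x+.5)/12-.5,195+(y+.5)/12-.5) for x,y in L],6)))
L=[(265,178),(303,178),(312,293),(275,293)]; tt=[(220+(x+.5)/5-.5,160+(y+.5)/5-.5) for x,y in L]
print('bank top',quad(onplane(t,tt,248.8)))
L2=[(377,235),(468,182),(492,208),(400,265)];ss=[(280+(x+.5)/5-.5,150+(y+.5)/5-.5) for x,y in L2]
print('bank sc',quad(onplane(s,ss,248.8)), twoview([t,s],[np.mean(tt,0),np.mean(ss,0)]))
E
```

```text
rack base via top z6 [483.3 211.6  68.8  85.6   6.3   7.1]
bank top [479.9 210.8  21.6  67.8   7.1   1.3]
bank sc [484.7 213.6  63.9  22.5   7.4   2.1] [481.55127611 210.73393217 243.13812751]
```

Emit:
jog_arm:
  series: [0,0,0,0,0,-0.04,-1,0,0,0,0,0,-0.07,-1,0,0,0,0,0,-0.09,-1,0,0,0,0,0,-0.1,-1,0,0,0,0,0,-0.11,-1,0,0,0,0,0,-0.11,-1]

```text
clock: 32.92
eef_pos: [481.8, 221.6, 90.7]
eef_rot: [0.0, 0.436, -1.449]
wrist_force: [-0.1, 0.2, -2.3]
finger_gap: 65.5
```

```bash
python3 - <<'E'
from flip import *
applied([0,0,0],[0,0,-.11]);chk()
s=manip.camera('scene')['color'];crop(s,300,170,420,270,6,'pics/s20.png')
E
```

```text
dev mm [ 0.01 -0.01 -0.11] rot deg 0.02 t 32.925 gap 65.5 F [-0.1  0.2 -2.3]
```

View pics/s20.png

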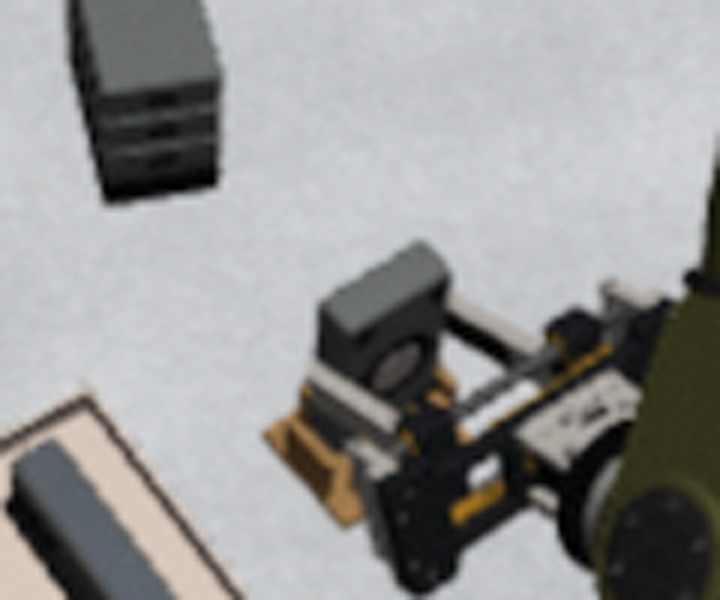

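Emit:
jog_arm:
  series: [0,0,0,0,0,-0.01,-1,0,0,0,0,0,-0.017,-1,0,0,0,0,0,-0.0205,-1,0,0,0,0,0,-0.0205,-1]

```text
clock: 33.48
eef_pos: [481.7, 221.6, 70.6]
eef_rot: [0.0, 0.435, -1.449]
wrist_force: [-1.3, -1.0, 1.7]
finger_gap: 65.3
```

```bash
python3 - <<'E'
from flip import *
applied([0,0,0],[0,0,-.0205]);chk()
E
```

```text
dev mm [-0.11 -0.04  0.28] rot deg 0.06 t 33.475 gap 65.3 F [-1.3 -1.   1.7]
```

Emit:
jog_arm:
  series: [0,0,0,0,0,0,0.8,0,0,0,0,0,0,0.8,0,0,0,0,0,0,0.8,0,0,0,-0.0044,0.036,0.017,0.8,0,0,0,-0.006,0.05,0.04,0.9,0,0,0,-0.006,0.05,0.1,1,0,0,0,-0.006,0.05,0.16,1,0,0,0,-0.006,0.05,0.2,1,0,0,0,-0.006,0.05,0.2,1]

```text
clock: 34.6
eef_pos: [476.1, 271.9, 273.3]
eef_rot: [0.006, 0.44, -1.446]
wrist_force: [0.5, 0.1, 0.2]
finger_gap: 94.2
```

```bash
python3 - <<'E'
from flip import *
applied([0,0,0],[-.006,.05,.2]);chk()
F=flip([638.2,-31.4],84.0)
rel([483,200,270],tool(97,90,1));
s=manip.camera('scene')['color'];t=manip.camera('top')['color']
a=cv2.resize(s[180:270,310:410],None,fx=4,fy=4,interpolation=2);b=cv2.resize(t[180:270,240:340],None,fx=4,fy=4,interpolation=2);cv2.imwrite('pics/st21.png',np.hstack([a,b]))
E
```

```text
dev mm [0.31 0.3  2.97] rot deg 0.34 t 34.6 gap 94.2 F [0.5 0.1 0.2]
bank long in rack [-0. -0. -1.] spot dir [-0.122  0.993  0.   ]
flat check: plain dir at dock [ 0. -0.  1.] long [ 0.301  0.954 -0.   ]
  turn [1.126, 0.138, 0.0] shift m [0.0072, -0.0716, -0.0003] deg 65.0 mm 72
```

View pics/st21.png

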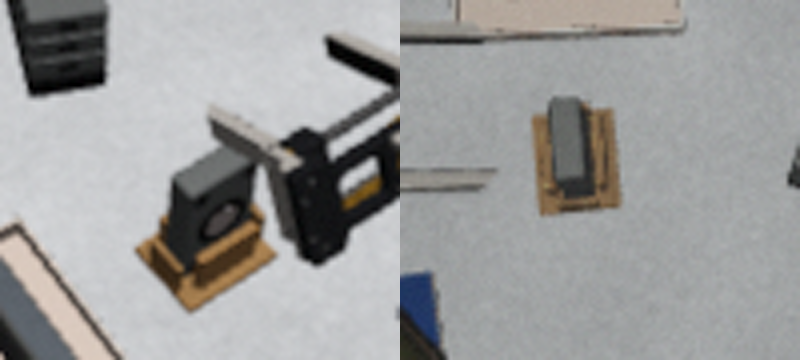

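```bash
python3 - <<'E'
from flip import *
F=flip([638.2,-31.4],84.0)
rel(F['Pg']+[0,0,140],F['Mg']);rel(F['Pg'],F['Mg'])
p,r=getcmd(); q0=manip.read_state()['joints']; q=track(p,r.as_matrix(),[483,205,265],tool(97,90,1),q0); q=track(np.array([483,205,265.]),tool(97,90,1),F['Pg']+[0,0,140],F['Mg'],q)
E
```

```text
bank long in rack [-0. -0. -1.] spot dir [-0.122  0.993  0.   ]
flat check: plain dir at dock [ 0. -0.  1.] long [ 0.301  0.954 -0.   ]
  turn [2.079, 0.255, 0.0] shift m [0.0072, -0.0594, -0.0553] deg 120.0 mm 82
  turn [2.079, 0.255, 0.0] shift m [0.0072, -0.0594, -0.1953] deg 120.0 mm 204
   ok end q [0.33 0.21 1.53 0.   1.39 0.21]
   ok end q [-0.06  0.34  1.76  0.96  1.41 -0.53]
```

Emit:
jog_arm:
  series: [0.173,0.021,0,0.0006,-0.005,0,1,0.347,0.043,0,0.0012,-0.01,0,1,0.52,0.064,0,0.0018,-0.015,0,1,0.693,0.085,0,0.0024,-0.02,0,1,0.866,0.106,0,0.003,-0.025,0,1,1.04,0.128,0,0.0036,-0.03,0,1,1.213,0.149,0,0.0042,-0.035,0,1,1.386,0.17,0,0.0048,-0.04,0,1,1.559,0.191,0,0.0054,-0.045,0,1,1.733,0.213,0,0.006,-0.05,0,1,1.906,0.234,0,0.0066,-0.055,-0.03,1,2.079,0.255,0,0.0072,-0.0594,-0.055,1,2.079,0.255,0,0.0072,-0.0594,-0.055,1,2.079,0.255,0,0.0072,-0.0594,-0.055,1,2.079,0.255,0,0.0072,-0.0594,-0.055,1]

```text
clock: 36.58
eef_pos: [483.2, 212.9, 216.7]
eef_rot: [3.139, 0.613, 1.693]
wrist_force: [0.7, -0.4, -0.5]
finger_gap: 93.8
```

```bash
python3 - <<'E'
from flip import *
applied([2.079,.255,0],[.0072,-.0594,-.055]);chk()
c=snap('pics/w22.png')
s=manip.camera('scene')['color'];crop(s,280,130,440,270,5,'pics/s22.png')
F=flip([638.2,-31.4],84.0)
rel(F['Pg'],F['Mg'])
E
```

```text
dev mm [0.2  0.68 1.31] rot deg 0.19 t 36.575 gap 93.8 F [ 0.7 -0.4 -0.5]
t 36.575 q [-0.055  0.338  1.759  0.955  1.406 -0.532] pos [483.2 212.9 216.7] y [0.992 0.123 0.002] x [-0.099  0.812 -0.575] F [ 0.7 -0.4 -0.5] gap 93.8
bank long in rack [-0. -0. -1.] spot dir [-0.122  0.993  0.   ]
flat check: plain dir at dock [ 0. -0.  1.] long [ 0.301  0.954 -0.   ]
  turn [-0.0, -0.0, 0.0] shift m [0.0, -0.0, -0.1403] deg 0.0 mm 140
```

View pics/w22.png

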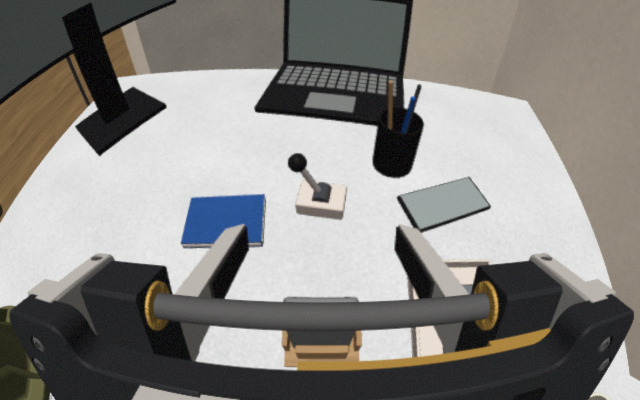

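View pics/s22.png

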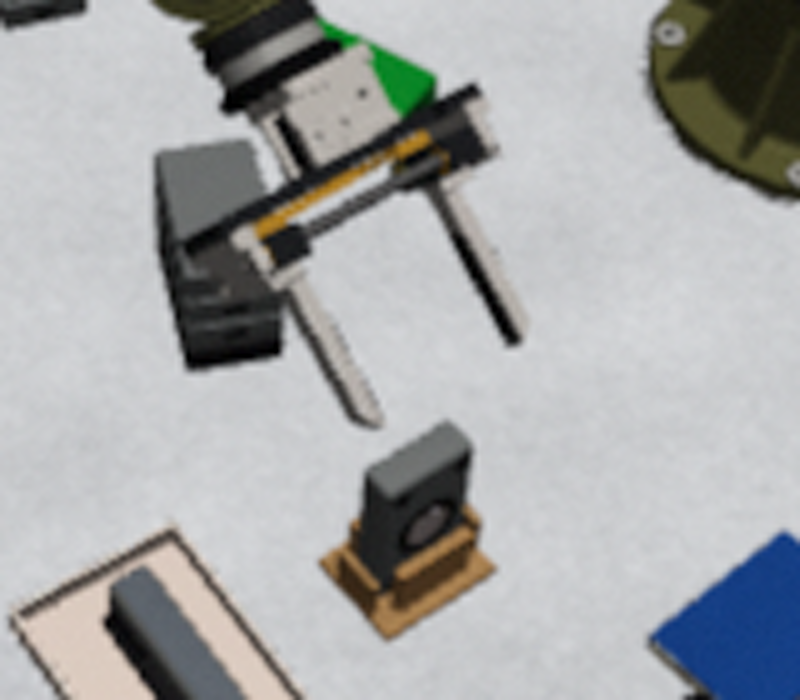

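Emit:
jog_arm:
  series: [0,0,0,0,0,-0.04,1,0,0,0,0,0,-0.08,1,0,0,0,0,0,-0.11,1,0,0,0,0,0,-0.13,1,0,0,0,0,0,-0.1403,1,0,0,0,0,0,-0.1403,1,0,0,0,0,0,-0.1403,-1,0,0,0,0,0,-0.1403,-1,0,0,0,0,0,-0.1403,-1,0,0,0,0,0,-0.1403,-1,0,0,0,0,0,-0.1403,-1]
  squeeze: 50

```text
clock: 38.05
eef_pos: [483.1, 212.2, 75.4]
eef_rot: [3.141, 0.61, 1.693]
wrist_force: [-1.6, -0.6, 4.8]
finger_gap: 66.0
```

```bash
python3 - <<'E'
from flip import *
applied([0,0,0],[0,0,-.1403]);chk()
s=manip.camera('scene')['color'];crop(s,280,130,440,270,5,'pics/s23.png')
F=flip([638.2,-31.4],84.0)
D=np.array([481.8,-30.3,20+26*3+13.5])-F['Md']@F['cen2']
rel(F['Pg']+[0,0,130],F['Mg']);rel(D+[0,0,90],F['Md']);rel(D,F['Md'])
E
```

```text
dev mm [0.11 0.01 0.35] rot deg 0.03 t 38.05 gap 66.0 F [-1.6 -0.6  4.8]
bank long in rack [-0. -0. -1.] spot dir [-0.122  0.993  0.   ]
flat check: plain dir at dock [ 0. -0.  1.] long [ 0.301  0.954 -0.   ]
  turn [-0.0, -0.0, 0.0] shift m [0.0, -0.0, 0.13] deg 0.0 mm 130
  turn [-1.574, 0.145, -0.335] shift m [0.0027, -0.2301, 0.1265] deg 92.6 mm 263
  turn [-1.574, 0.145, -0.335] shift m [0.0027, -0.2301, 0.0365] deg 92.6 mm 233
```

View pics/s23.png

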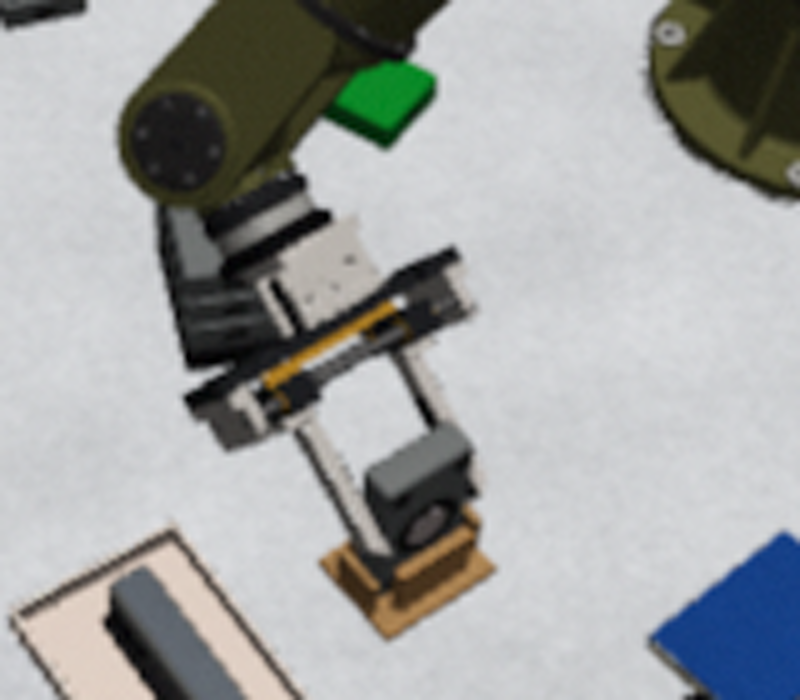

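Emit:
jog_arm:
  series: [0,0,0,0,0,0.04,-1,0,0,0,0,0,0.08,-1,0,0,0,0,0,0.12,-1,0,0,0,0,0,0.14,-1,-0.1574,0.0145,-0.0335,0.0003,-0.023,0.14,-1,-0.3148,0.029,-0.067,0.0005,-0.046,0.14,-1,-0.4722,0.0435,-0.1005,0.0008,-0.069,0.14,-1,-0.6296,0.058,-0.134,0.0011,-0.092,0.14,-1,-0.787,0.0725,-0.1675,0.0014,-0.115,0.14,-1,-0.9444,0.087,-0.201,0.0016,-0.138,0.14,-1,-1.1018,0.1015,-0.2345,0.0019,-0.161,0.14,-1,-1.2592,0.116,-0.268,0.0022,-0.184,0.14,-1,-1.4166,0.1305,-0.3015,0.0024,-0.207,0.14,-1,-1.574,0.145,-0.335,0.0027,-0.2301,0.13,-1,-1.574,0.145,-0.335,0.0027,-0.2301,0.1265,-1,-1.574,0.145,-0.335,0.0027,-0.2301,0.09,-1,-1.574,0.145,-0.335,0.0027,-0.2301,0.07,-1,-1.574,0.145,-0.335,0.0027,-0.2301,0.06,-1,-1.574,0.145,-0.335,0.0027,-0.2301,0.06,-1]

```text
clock: 40.48
eef_pos: [485.8, -17.8, 135.1]
eef_rot: [-0.001, 0.961, -1.877]
wrist_force: [0.0, -0.2, -3.3]
finger_gap: 65.7
```

```bash
python3 - <<'E'
from flip import *
applied([-1.574,.145,-.335],[.0027,-.2301,.06]);chk()
c=snap('pics/w24.png')
s=manip.camera('scene')['color'];crop(s,270,90,420,230,5,'pics/s24.png')
E
```

```text
dev mm [0.07 0.08 0.03] rot deg 0.05 t 40.475 gap 65.7 F [ 0.  -0.2 -3.3]
t 40.475 q [ 0.155  0.434  1.676 -0.551  1.368  0.667] pos [485.8 -17.8 135.1] y [ 0.954 -0.301 -0.001] x [-0.173 -0.546 -0.82 ] F [ 0.  -0.2 -3.3] gap 65.7
```

View pics/w24.png

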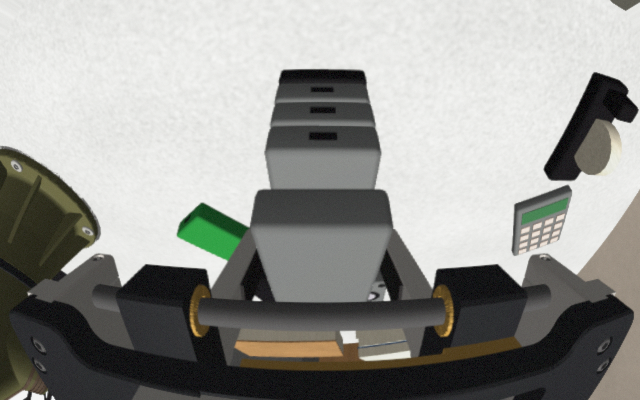

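View pics/s24.png

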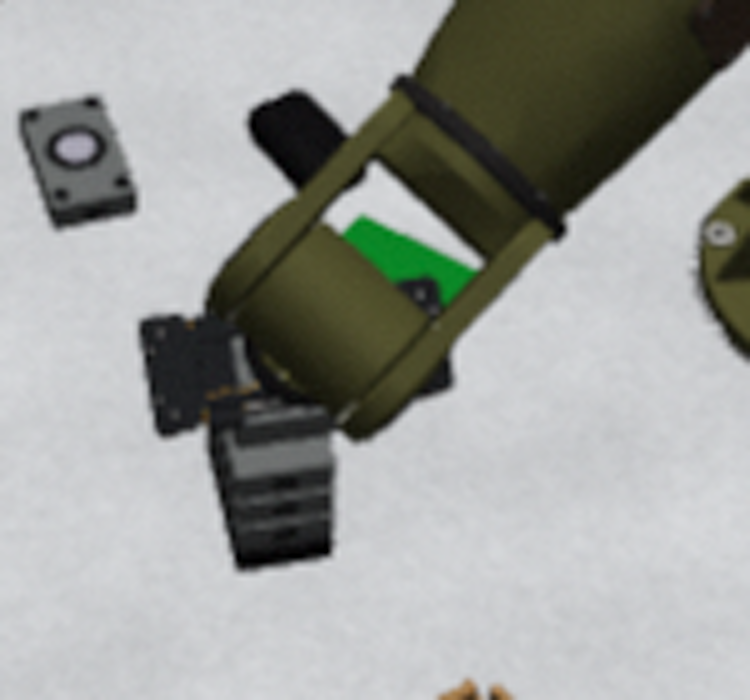

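Emit:
jog_arm:
  series: [0,0,0,0,0,-0.01,-1,0,0,0,0,0,-0.017,-1,0,0,0,0,0,-0.02,-1,0,0,0,0,0,-0.02,-1]

```text
clock: 41.08
eef_pos: [485.8, -17.8, 114.9]
eef_rot: [-0.0, 0.96, -1.877]
wrist_force: [1.0, -0.2, -3.3]
finger_gap: 65.6
```

```bash
python3 - <<'E'
from flip import *
applied([0,0,0],[0,0,-.02]);chk()
c=snap('pics/w25.png');crop(c['color'],230,40,410,240,4,'pics/w25c.png')
E
```

```text
dev mm [ 0.06  0.04 -0.18] rot deg 0.01 t 41.075 gap 65.6 F [ 1.  -0.2 -3.3]
t 41.075 q [ 0.155  0.463  1.688 -0.557  1.332  0.69 ] pos [485.8 -17.8 114.9] y [ 0.954 -0.301 -0.   ] x [-0.173 -0.547 -0.819] F [ 1.  -0.2 -3.3] gap 65.6
```

View pics/w25c.png

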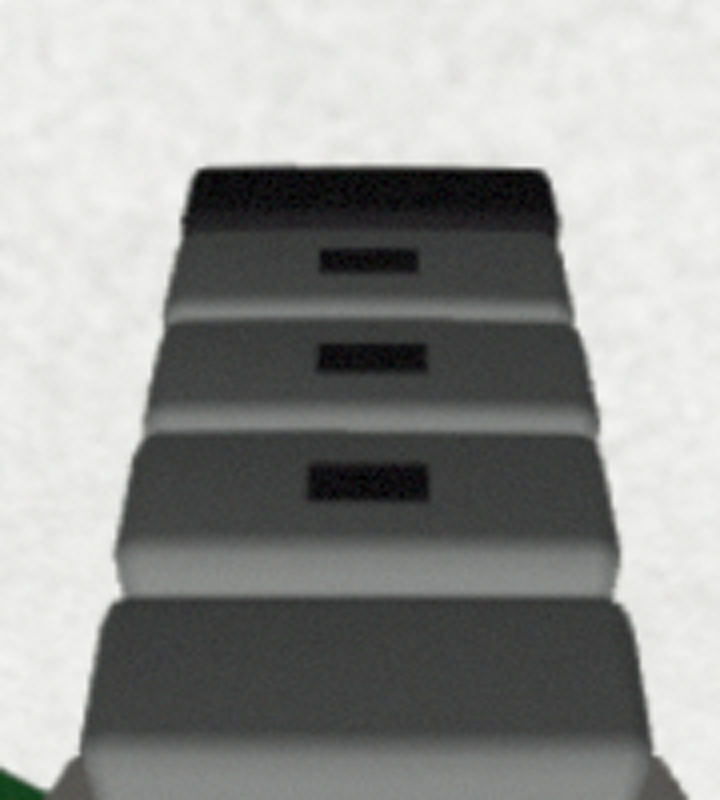

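```bash
python3 - <<'E'
from h import *
w=load('pics/w25.npz');d=np.array([.301,.954,0])
for c,zs in (((481.8,-30.3),(20,46,72,98,101.4,127.4)),):
    for z in zs:
        for k in (56,):
            P=np.array([c[0],c[1],z])-k*d; print(z,(wproject(w,w['T'],P)-[230,40])*4)
E
```

```text
20 [[367.67639138 633.99929833]]
46 [[367.80116351 725.966958  ]]
72 [[367.92743252 828.56902942]]
98 [[368.05112289 942.10088789]]
101.4 [[368.06683445 957.74560002]]
127.4 [[ 368.18093523 1083.14911575]]
```

```bash
python3 - <<'E'
from h import *
w=load('pics/w25.npz');d=np.array([.301,.954,0]);n=np.array([.954,-.301,0])
for z in (20,46,72,98,101.4,127.4):
    P=np.array([481.8,-30.3,z])+56*d; print(z,np.round((wproject(w,w['T'],np.array([P-33*n,P,P+33*n]))-[230,40])*4).tolist())
P=np.array([481.8,-30.3,101.4])+58*d;print((wproject(w,w['T'],P)-[230,40])*4)
E
```

```text
20 [[174.0, 216.0], [369.0, 213.0], [563.0, 217.0]]
46 [[154.0, 304.0], [369.0, 301.0], [583.0, 304.0]]
72 [[131.0, 413.0], [369.0, 410.0], [607.0, 413.0]]
98 [[104.0, 550.0], [370.0, 549.0], [635.0, 550.0]]
101.4 [[100.0, 570.0], [370.0, 569.0], [639.0, 570.0]]
127.4 [[68.0, 747.0], [370.0, 749.0], [672.0, 747.0]]
[[369.7747503  557.94970164]]
```

Emit:
jog_arm:
  series: [0,0,0,0,0,-0.002,-1,0,0,0,0,0,-0.0035,-1,0,0,0,0,0,-0.0035,-1]

```text
clock: 41.5
eef_pos: [485.7, -17.8, 111.6]
eef_rot: [-0.0, 0.96, -1.877]
wrist_force: [-0.9, 2.1, 0.4]
finger_gap: 65.9
```

```bash
python3 - <<'E'
from flip import *
applied([0,0,0],[0,0,-.0035]);chk()
c=snap('pics/w26.png');crop(c['color'],230,40,410,240,4,'pics/w26c.png')
E
```

```text
dev mm [-0.02  0.04  0.08] rot deg 0.0 t 41.5 gap 65.9 F [-0.9  2.1  0.4]
t 41.5 q [ 0.155  0.468  1.69  -0.558  1.327  0.694] pos [485.7 -17.8 111.6] y [ 0.954 -0.301 -0.   ] x [-0.173 -0.547 -0.819] F [-0.9  2.1  0.4] gap 65.9
```

View pics/w26c.png

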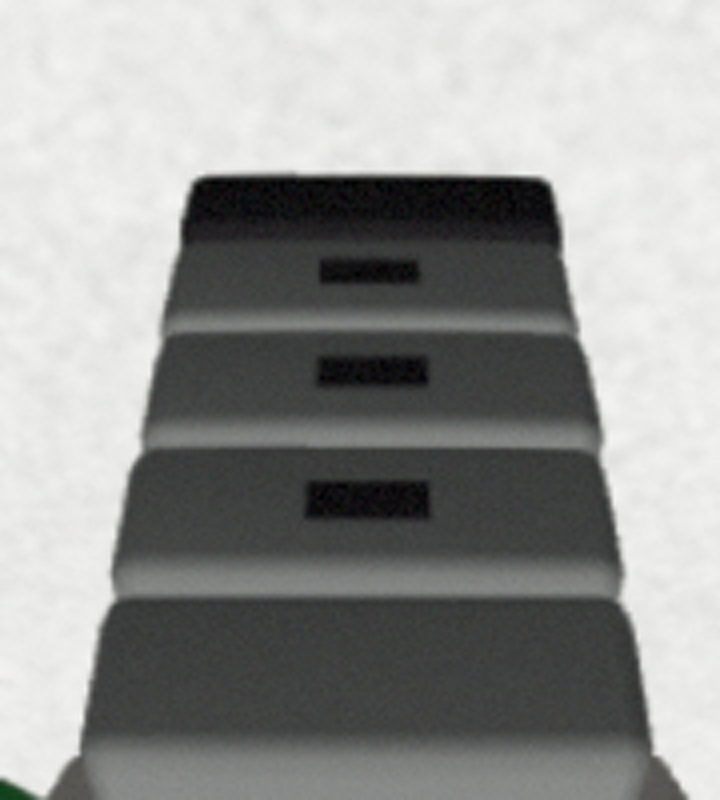

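```bash
python3 - <<'E'
from flip import *
rel([481.8,-30.3,341],tool(72.5,90,1))
p,r=getcmd();track(p,r.as_matrix(),[481.8,-30.3,341],tool(72.5,90,1),manip.read_state()['joints'])
E
```

```text
turn [0.582, -0.184, 0.0] shift m [-0.0039, -0.0124, 0.2295] deg 35.0 mm 230
   ok end q [-0.14  0.08  1.51 -0.    1.55  0.17]
```

Emit:
jog_arm:
  series: [0,0,0,0,0,0,1,0,0,0,0,0,0,1,0,0,0,0,0,0,1,0,0,0,0,0,0.02,1,0,0,0,0,0,0.06,1,0,0,0,0,0,0.12,1,0.15,-0.047,0,-0.001,-0.003,0.16,1,0.3,-0.095,0,-0.002,-0.006,0.2,1,0.45,-0.142,0,-0.003,-0.01,0.22,1,0.582,-0.184,0,-0.0039,-0.0124,0.2295,1,0.582,-0.184,0,-0.0039,-0.0124,0.2295,1,0.582,-0.184,0,-0.0039,-0.0124,0.2295,1]

```text
clock: 43.05
eef_pos: [481.5, -30.2, 341.2]
eef_rot: [0.007, 1.568, -1.87]
wrist_force: [0.5, 0.7, 0.0]
finger_gap: 94.1
```

```bash
python3 - <<'E'
from flip import *
applied([.582,-.184,0],[-.0039,-.0124,.2295]);chk()
meas('pics/w27.png',124)
rel([452,-373,240],tool(77,90,1))
E
```

```text
dev mm [-0.28  0.08  0.11] rot deg 0.13 t 43.05 gap 94.1 F [0.5 0.7 0. ]
t 43.05 q [-0.137  0.082  1.512 -0.002  1.548  0.168] pos [481.5 -30.2 341.2] y [ 0.954 -0.301  0.   ] x [-0.001 -0.002 -1.   ] F [0.5 0.7 0. ] gap 94.1
   px [321. 171.] [295 125  54  92] ctr [481.8 -27.6] size [115.7  65.4] ang 72.4
   px [253. 248.] [240 223  42  39] ctr [373.8 -97.8] size [57.8 57.2] ang 156.9
  turn [0.0, 0.0, 0.079] shift m [-0.0298, -0.3427, -0.101] deg 4.5 mm 359
```

View pics/w27c.png

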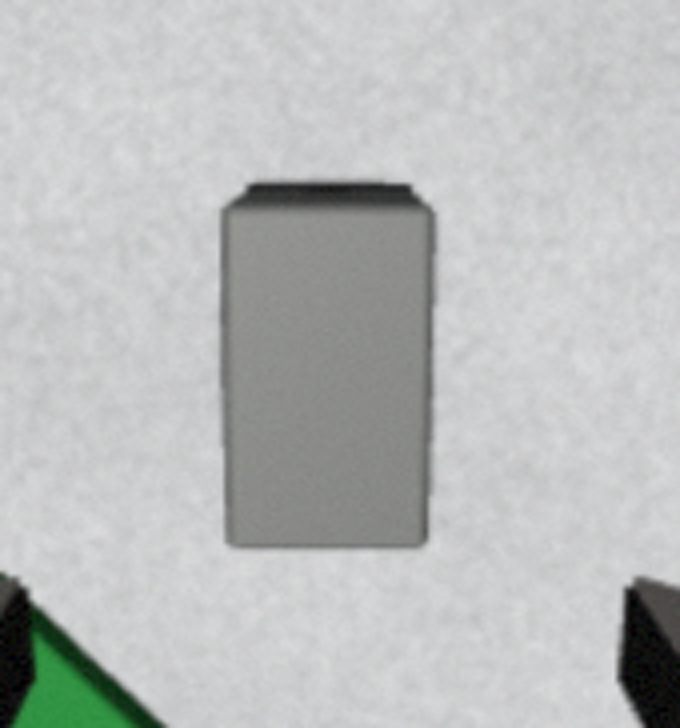

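Emit:
jog_arm:
  series: [0,0,0.079,-0.0298,-0.3427,-0.05,1,0,0,0.079,-0.0298,-0.3427,-0.05,1,0,0,0.079,-0.0298,-0.3427,-0.05,1,0,0,0.079,-0.0298,-0.3427,-0.101,1,0,0,0.079,-0.0298,-0.3427,-0.101,1,0,0,0.079,-0.0298,-0.3427,-0.101,1,0,0,0.079,-0.0298,-0.3427,-0.101,1,0,0,0.079,-0.0298,-0.3427,-0.101,1,0,0,0.079,-0.0298,-0.3427,-0.101,1]

```text
clock: 44.22
eef_pos: [452.7, -371.9, 240.8]
eef_rot: [0.773, 1.57, -1.023]
wrist_force: [0.2, 0.5, 0.6]
finger_gap: 93.9
```

```bash
python3 - <<'E'
from flip import *
applied([0,0,.079],[-.0298,-.3427,-.101]);chk()
meas('pics/w28.png')
E
```

```text
dev mm [0.7  1.11 0.76] rot deg 0.12 t 44.225 gap 93.9 F [0.2 0.5 0.6]
t 44.225 q [-0.75   0.368  1.392 -0.     1.38  -0.525] pos [ 452.7 -371.9  240.8] y [ 0.975 -0.223  0.001] x [ 0.001 -0.001 -1.   ] F [0.2 0.5 0.6] gap 93.9
   px [323. 176.] [296 133  54  89] ctr [ 452.9 -376.9] size [112.3  65.5] ang 78.3
```

View pics/w28.png

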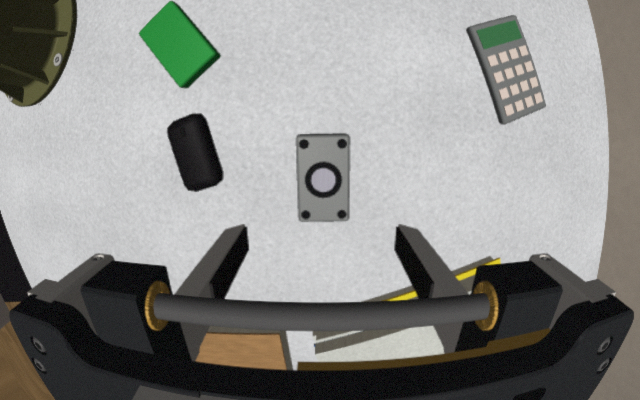

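```bash
python3 - <<'E'
from flip import *
q0=manip.read_state()['joints'];p,r=getcmd()
F=flip([452.9,-376.9],78.3)
rel(F['Pp']+[0,0,120],F['Mp']); rel(F['Pp'],F['Mp'])
Mc=r.as_matrix()
def go(P,M,lbl):
    global p,Mc,q0; print(lbl,np.round(P,1)); q=track(p,Mc,P,M,q0); 
    if q is not None: q0=q
    p=np.array(P,float);Mc=M
go(F['Pp']+[0,0,120],F['Mp'],'pre');go(F['Pp'],F['Mp'],'pick');go(F['Pp']+[0,0,230],F['Mp'],'lift');go(F['Pr']+[0,0,180],F['Mr'],'rack');go(F['Pr']+[0,0,0],F['Mr'],'rack')
E
```

```text
bank long in rack [ 0. -0. -1.] spot dir [-0.122  0.993  0.   ]
flat check: plain dir at dock [ 0. -0.  1.] long [ 0.301  0.954 -0.   ]
  turn [0.426, -0.093, 0.022] shift m [-0.0007, -0.0118, -0.0975] deg 25.0 mm 98
  turn [0.426, -0.093, 0.022] shift m [-0.0007, -0.0118, -0.2175] deg 25.0 mm 218
pre [ 451.3 -384.7  142.5]
   ok end q [-0.91  0.62  1.31  0.33  1.51 -0.77]
pick [ 451.3 -384.7   22.5]
   ok end q [-0.91  0.77  1.37  0.34  1.31 -0.84]
lift [ 451.3 -384.7  252.5]
   ok end q [-0.91  0.53  1.19  0.33  1.71 -0.7 ]
rack [481.8 221.6 250.8]
   ok end q [ 0.72  0.6   1.37 -0.9   1.88  0.65]
rack [481.8 221.6  70.8]
   ok end q [ 0.72  0.86  1.41 -0.85  1.69  0.88]
```

Emit:
jog_arm:
  series: [0.15,-0.033,0.008,-0.0003,-0.004,-0.03,1,0.3,-0.066,0.016,-0.0005,-0.008,-0.06,1,0.426,-0.093,0.022,-0.0007,-0.0118,-0.0975,1,0.426,-0.093,0.022,-0.0007,-0.0118,-0.15,1,0.426,-0.093,0.022,-0.0007,-0.0118,-0.19,1,0.426,-0.093,0.022,-0.0007,-0.0118,-0.21,1,0.426,-0.093,0.022,-0.0007,-0.0118,-0.2175,1,0.426,-0.093,0.022,-0.0007,-0.0118,-0.2175,1,0.426,-0.093,0.022,-0.0007,-0.0118,-0.2175,-1,0.426,-0.093,0.022,-0.0007,-0.0118,-0.2175,-1,0.426,-0.093,0.022,-0.0007,-0.0118,-0.2175,-1,0.426,-0.093,0.022,-0.0007,-0.0118,-0.2175,-1,0.426,-0.093,0.022,-0.0007,-0.0118,-0.2175,-1]
  squeeze: 50

```text
clock: 45.9
eef_pos: [451.5, -385.0, 23.0]
eef_rot: [3.14, 1.135, 1.365]
wrist_force: [-0.4, -0.3, 5.6]
finger_gap: 65.5
```

```bash
python3 - <<'E'
from flip import *
applied([.426,-.093,.022],[-.0007,-.0118,-.2175]);chk()
F=flip([452.9,-376.9],78.3)
rel(F['Pr']+[0,0,180],F['Mr'])
E
```

```text
dev mm [ 0.2  -0.18  0.45] rot deg 0.04 t 45.9 gap 65.5 F [-0.4 -0.3  5.6]
bank long in rack [ 0. -0. -1.] spot dir [-0.122  0.993  0.   ]
flat check: plain dir at dock [ 0. -0.  1.] long [ 0.301  0.954 -0.   ]
  turn [-1.575, 0.065, 0.256] shift m [0.0305, 0.6064, 0.2283] deg 91.5 mm 649
```

Emit:
jog_arm:
  series: [0,0,0,0,0,0.05,-1,0,0,0,0,0,0.11,-1,0,0,0,0,0,0.17,-1,0,0,0,0,0,0.23,-1,-0.131,0.005,0.021,0.0025,0.05,0.23,-1,-0.263,0.011,0.043,0.005,0.101,0.23,-1,-0.394,0.016,0.064,0.0076,0.1516,0.23,-1,-0.525,0.022,0.085,0.01,0.202,0.23,-1,-0.656,0.027,0.107,0.0127,0.2527,0.23,-1,-0.788,0.033,0.128,0.015,0.303,0.23,-1,-0.919,0.038,0.149,0.0178,0.3537,0.23,-1,-1.05,0.043,0.171,0.02,0.404,0.23,-1,-1.181,0.049,0.192,0.0229,0.4548,0.23,-1,-1.313,0.054,0.213,0.0254,0.505,0.23,-1,-1.444,0.06,0.235,0.028,0.556,0.23,-1,-1.575,0.065,0.256,0.0305,0.6064,0.2283,-1,-1.575,0.065,0.256,0.0305,0.6064,0.2283,-1,-1.575,0.065,0.256,0.0305,0.6064,0.2283,-1,-1.575,0.065,0.256,0.0305,0.6064,0.2283,-1]

```text
clock: 48.28
eef_pos: [482.0, 220.6, 251.7]
eef_rot: [0.001, 0.438, -1.45]
wrist_force: [0.0, 0.1, -1.8]
finger_gap: 65.5
```

```bash
python3 - <<'E'
from flip import *
applied([-1.575,.065,.256],[.0305,.6064,.2283]);chk()
s=manip.camera('scene')['color'];t=manip.camera('top')['color']
a=cv2.resize(s[130:270,280:440],None,fx=4,fy=4,interpolation=2);cv2.imwrite('pics/s29.png',a)
crop(t,220,160,380,260,5,'pics/t29.png')
E
```

```text
dev mm [ 0.18 -1.02  0.86] rot deg 0.14 t 48.275 gap 65.5 F [ 0.   0.1 -1.8]
```

View pics/s29.png

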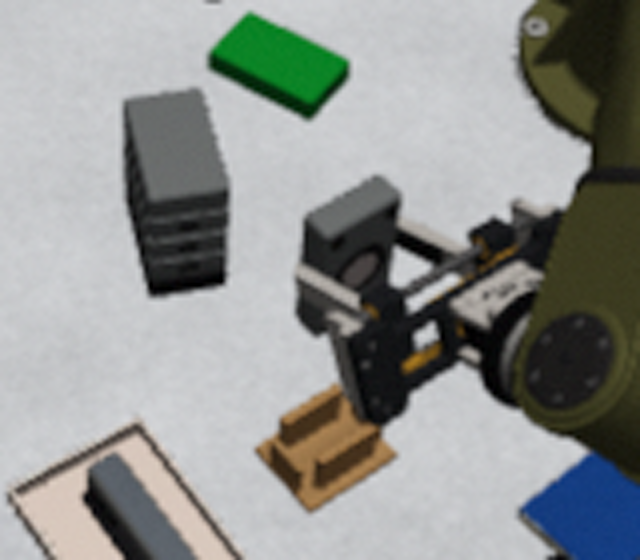

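View pics/t29.png

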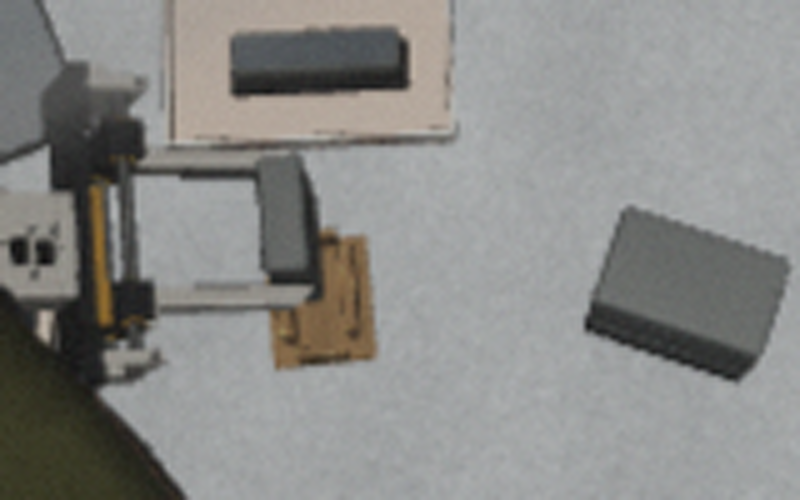

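Bank held vertically, stack fine. Lowering into the rack, slowly in the last part.

Emit:
jog_arm:
  series: [0,0,0,0,0,-0.05,-1,0,0,0,0,0,-0.1,-1,0,0,0,0,0,-0.13,-1,0,0,0,0,0,-0.15,-1,0,0,0,0,0,-0.16,-1,0,0,0,0,0,-0.16,-1]

```text
clock: 49.12
eef_pos: [482.0, 221.6, 91.2]
eef_rot: [0.0, 0.436, -1.449]
wrist_force: [-0.1, 0.4, -4.0]
finger_gap: 65.4
```

```bash
python3 - <<'E'
from flip import *
applied([0,0,0],[0,0,-.16]);chk()
F=flip([452.9,-376.9],78.3); rel(F['Pr'],F['Mr'])
s=manip.camera('scene')['color'];crop(s,300,170,420,270,6,'pics/s30.png')
E
```

```text
dev mm [ 0.18 -0.01  0.34] rot deg 0.03 t 49.125 gap 65.4 F [-0.1  0.4 -4. ]
bank long in rack [ 0. -0. -1.] spot dir [-0.122  0.993  0.   ]
flat check: plain dir at dock [ 0. -0.  1.] long [ 0.301  0.954 -0.   ]
  turn [0.0, 0.0, 0.0] shift m [0.0, -0.0, -0.02] deg 0.0 mm 20
```

View pics/s30.png

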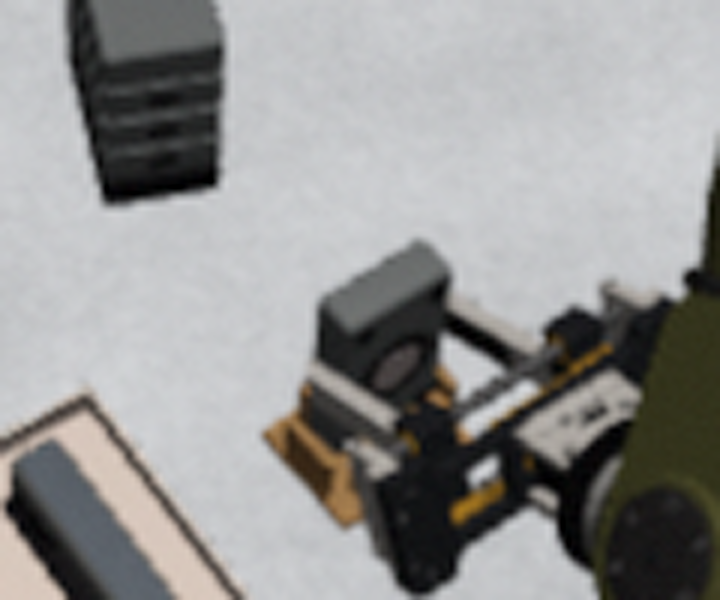

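Emit:
jog_arm:
  series: [0,0,0,0,0,-0.01,-1,0,0,0,0,0,-0.017,-1,0,0,0,0,0,-0.0205,-1,0,0,0,0,0,-0.0205,-1,0,0,0,0,0,-0.0205,0.8,0,0,0,0,0,-0.0205,0.8,0,0,0,0,0,-0.0205,0.8,0,0,0,-0.0044,0.036,-0.003,0.8,0,0,0,-0.006,0.05,0.02,0.9,0,0,0,-0.006,0.05,0.08,1,0,0,0,-0.006,0.05,0.14,1,0,0,0,-0.006,0.05,0.18,1,0,0,0,-0.006,0.05,0.18,1]

```text
clock: 50.8
eef_pos: [476.1, 271.9, 273.8]
eef_rot: [0.005, 0.439, -1.447]
wrist_force: [0.4, 0.4, -0.3]
finger_gap: 93.7
```

```bash
python3 - <<'E'
from flip import *
applied([0,0,0],[-.006,.05,.18]);chk()
F=flip([452.9,-376.9],78.3)
rel(F['Pg']+[0,0,140],F['Mg']);rel(F['Pg'],F['Mg'])
s=manip.camera('scene')['color'];t=manip.camera('top')['color']
a=cv2.resize(s[180:270,310:410],None,fx=4,fy=4,interpolation=2);b=cv2.resize(t[180:270,240:340],None,fx=4,fy=4,interpolation=2);cv2.imwrite('pics/st31.png',np.hstack([a,b]))
E
```

```text
dev mm [0.29 0.29 2.99] rot deg 0.34 t 50.8 gap 93.7 F [ 0.4  0.4 -0.3]
bank long in rack [ 0. -0. -1.] spot dir [-0.122  0.993  0.   ]
flat check: plain dir at dock [ 0. -0.  1.] long [ 0.301  0.954 -0.   ]
  turn [2.079, 0.255, 0.0] shift m [0.0072, -0.0594, -0.0558] deg 120.0 mm 82
  turn [2.079, 0.255, 0.0] shift m [0.0072, -0.0594, -0.1958] deg 120.0 mm 205
```

View pics/st31.png

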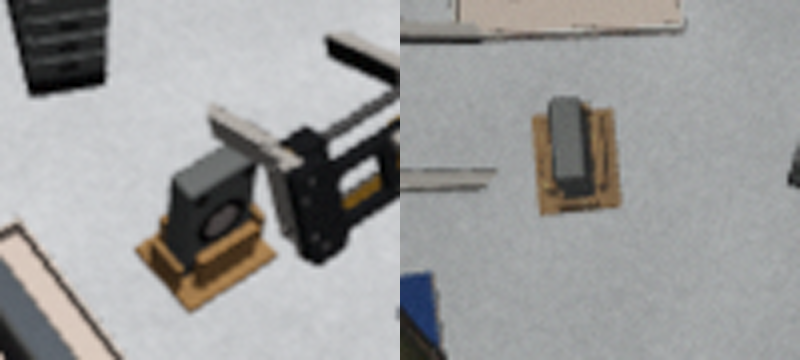

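Emit:
jog_arm:
  series: [0.173,0.021,0,0.0006,-0.005,0,1,0.347,0.043,0,0.0012,-0.01,0,1,0.52,0.064,0,0.0018,-0.015,0,1,0.693,0.085,0,0.0024,-0.02,0,1,0.866,0.106,0,0.003,-0.025,0,1,1.04,0.128,0,0.0036,-0.03,0,1,1.213,0.149,0,0.0042,-0.035,0,1,1.386,0.17,0,0.0048,-0.04,0,1,1.559,0.191,0,0.0054,-0.045,0,1,1.733,0.213,0,0.006,-0.05,0,1,1.906,0.234,0,0.0066,-0.055,-0.03,1,2.079,0.255,0,0.0072,-0.0594,-0.0558,1,2.079,0.255,0,0.0072,-0.0594,-0.0558,1,2.079,0.255,0,0.0072,-0.0594,-0.0558,1,2.079,0.255,0,0.0072,-0.0594,-0.0558,1]

```text
clock: 52.78
eef_pos: [483.2, 212.9, 216.4]
eef_rot: [3.139, 0.613, 1.693]
wrist_force: [0.6, 0.8, 0.1]
finger_gap: 94.0
```

Emit:
jog_arm:
  series: [0,0,0,0,0,-0.04,1,0,0,0,0,0,-0.08,1,0,0,0,0,0,-0.11,1,0,0,0,0,0,-0.13,1,0,0,0,0,0,-0.14,1,0,0,0,0,0,-0.14,1,0,0,0,0,0,-0.14,-1,0,0,0,0,0,-0.14,-1,0,0,0,0,0,-0.14,-1,0,0,0,0,0,-0.14,-1,0,0,0,0,0,-0.14,-1]
  squeeze: 50

```text
clock: 54.15
eef_pos: [483.2, 212.2, 75.4]
eef_rot: [3.141, 0.611, 1.693]
wrist_force: [0.3, -0.8, 4.4]
finger_gap: 65.3
```

```bash
python3 - <<'E'
from flip import *
applied([2.079,.255,0],[.0072,-.0594,-.0558]);applied([0,0,0],[0,0,-.14]);chk()
F=flip([452.9,-376.9],78.3)
d=np.array([.301,.954,0])
D=np.array([481.8,-30.3,20+26*4+13.5])-.7*d-F['Md']@F['cen2']
rel(D+[0,0,80],F['Md']);rel(D,F['Md'])
c=snap('pics/w32.png')
s=manip.camera('scene')['color'];crop(s,280,130,440,270,5,'pics/s32.png')
E
```

```text
dev mm [ 0.19 -0.03  0.34] rot deg 0.03 t 54.15 gap 65.3 F [ 0.3 -0.8  4.4]
bank long in rack [ 0. -0. -1.] spot dir [-0.122  0.993  0.   ]
flat check: plain dir at dock [ 0. -0.  1.] long [ 0.301  0.954 -0.   ]
  turn [-1.574, 0.144, -0.335] shift m [0.0025, -0.2308, 0.1425] deg 92.6 mm 271
  turn [-1.574, 0.144, -0.335] shift m [0.0025, -0.2308, 0.0625] deg 92.6 mm 239
t 54.15 q [-0.057  0.581  1.813  1.019  1.243 -0.787] pos [483.2 212.2  75.4] y [0.993 0.122 0.   ] x [-0.1    0.813 -0.573] F [ 0.3 -0.8  4.4] gap 65.3
```

View pics/s32.png

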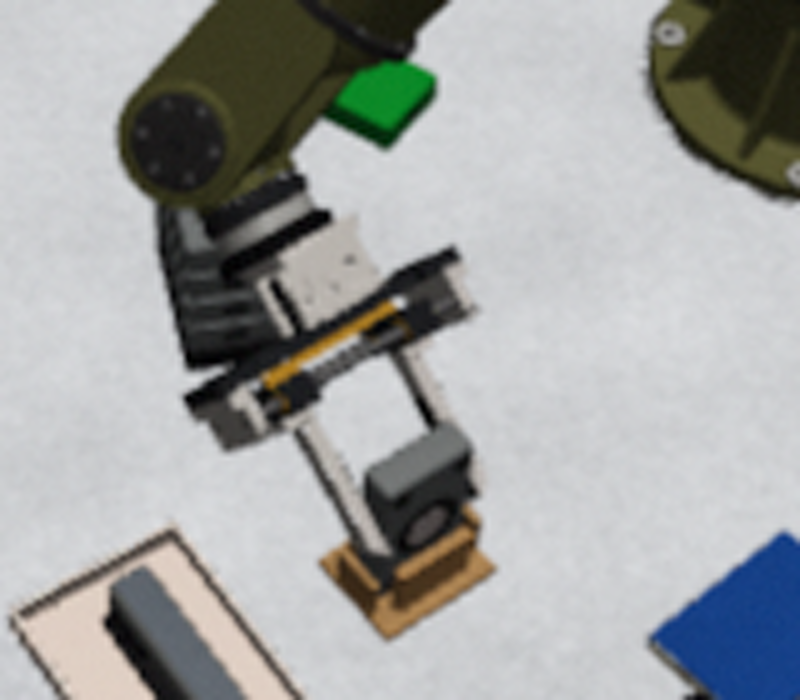

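View pics/w32.png

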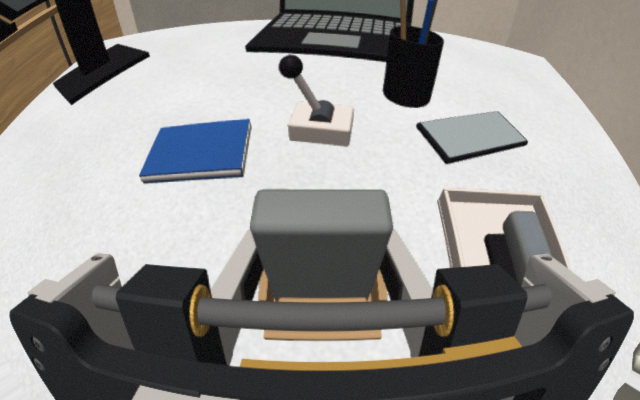

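Emit:
jog_arm:
  series: [0,0,0,0,0,0.04,-1,0,0,0,0,0,0.1,-1,0,0,0,0,0,0.15,-1,0,0,0,0,0,0.17,-1,-0.157,0.014,-0.0335,0.0003,-0.023,0.17,-1,-0.315,0.029,-0.067,0.0005,-0.046,0.17,-1,-0.472,0.043,-0.1,0.0008,-0.069,0.17,-1,-0.63,0.058,-0.134,0.001,-0.092,0.17,-1,-0.787,0.072,-0.168,0.0013,-0.115,0.17,-1,-0.944,0.086,-0.201,0.0015,-0.138,0.17,-1,-1.102,0.101,-0.235,0.0018,-0.161,0.17,-1,-1.259,0.115,-0.268,0.002,-0.184,0.17,-1,-1.417,0.13,-0.302,0.0023,-0.207,0.17,-1,-1.574,0.144,-0.335,0.0025,-0.2308,0.16,-1,-1.574,0.144,-0.335,0.0025,-0.2308,0.145,-1,-1.574,0.144,-0.335,0.0025,-0.2308,0.11,-1,-1.574,0.144,-0.335,0.0025,-0.2308,0.09,-1,-1.574,0.144,-0.335,0.0025,-0.2308,0.075,-1,-1.574,0.144,-0.335,0.0025,-0.2308,0.066,-1,-1.574,0.144,-0.335,0.0025,-0.2308,0.066,-1]

```text
clock: 56.75
eef_pos: [485.5, -18.5, 140.8]
eef_rot: [-0.001, 0.96, -1.876]
wrist_force: [-1.1, -0.7, -5.6]
finger_gap: 65.7
```

```bash
python3 - <<'E'
from flip import *
applied([-1.574,.144,-.335],[.0025,-.2308,.066]);chk()
c=snap('pics/w33.png');crop(c['color'],230,40,410,240,4,'pics/w33c.png')
E
```

```text
dev mm [-0.02  0.09 -0.26] rot deg 0.04 t 56.75 gap 65.7 F [-1.1 -0.7 -5.6]
t 56.75 q [ 0.154  0.425  1.674 -0.551  1.377  0.661] pos [485.5 -18.5 140.8] y [ 0.954 -0.3   -0.   ] x [-0.172 -0.547 -0.819] F [-1.1 -0.7 -5.6] gap 65.7
```

View pics/w33c.png

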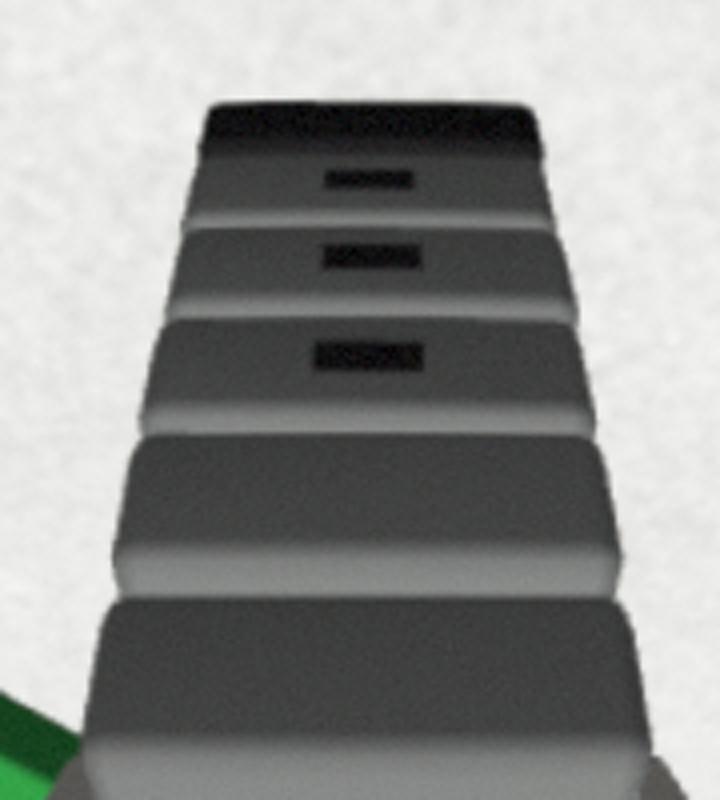

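Held bank (bottom rim at row 598) lines up with the pile below. Lower 3.7 mm, release, lift.

Emit:
jog_arm:
  series: [0,0,0,0,0,-0.002,-1,0,0,0,0,0,-0.0037,-1,0,0,0,0,0,-0.0037,-1,0,0,0,0,0,-0.0037,1,0,0,0,0,0,-0.0037,1,0,0,0,0,0,-0.0037,1,0,0,0,0,0,0.02,1,0,0,0,0,0,0.06,1,0,0,0,0,0,0.12,1,0.15,-0.047,0,-0.001,-0.003,0.16,1,0.3,-0.095,0,-0.002,-0.006,0.2,1,0.45,-0.142,0,-0.003,-0.009,0.22,1,0.582,-0.184,0,-0.0037,-0.0118,0.226,1,0.582,-0.184,0,-0.0037,-0.0118,0.226,1,0.582,-0.184,0,-0.0037,-0.0118,0.226,1]

```text
clock: 58.68
eef_pos: [481.7, -30.3, 366.5]
eef_rot: [-0.042, 1.568, -1.918]
wrist_force: [0.2, -0.7, -0.3]
finger_gap: 94.2
```

```bash
python3 - <<'E'
from flip import *
applied([.582,-.184,0],[-.0037,-.0118,.226]);chk()
meas('pics/w34.png',150)
p,r=getcmd();print(p)
s=manip.camera('scene')['color'];crop(s,280,130,440,270,5,'pics/s34.png')
E
```

```text
dev mm [-0.11  0.02 -0.52] rot deg 0.16 t 58.675 gap 94.2 F [ 0.2 -0.7 -0.3]
t 58.675 q [-0.137  0.078  1.46  -0.003  1.605  0.168] pos [481.7 -30.3 366.5] y [ 0.954 -0.301 -0.   ] x [-0.001 -0.003 -1.   ] F [ 0.2 -0.7 -0.3] gap 94.2
   px [322. 171.] [295 125  54  93] ctr [481.9 -28.4] size [117.   65.4] ang 72.6
   px [255. 245.] [240 218  45  44] ctr [375.2 -90.8] size [63.7 62.8] ang 74.2
[481.797 -30.367 367.046]
```

View pics/w34c.png

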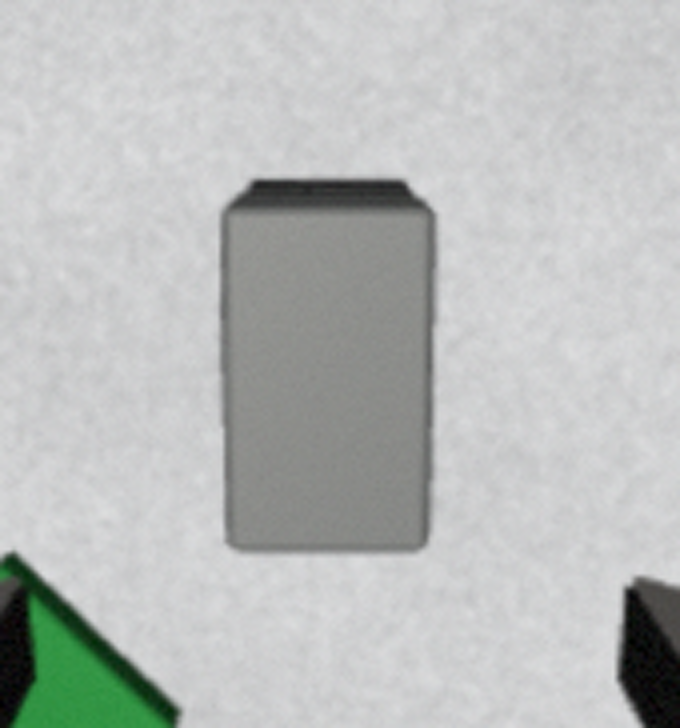

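View pics/s34.png

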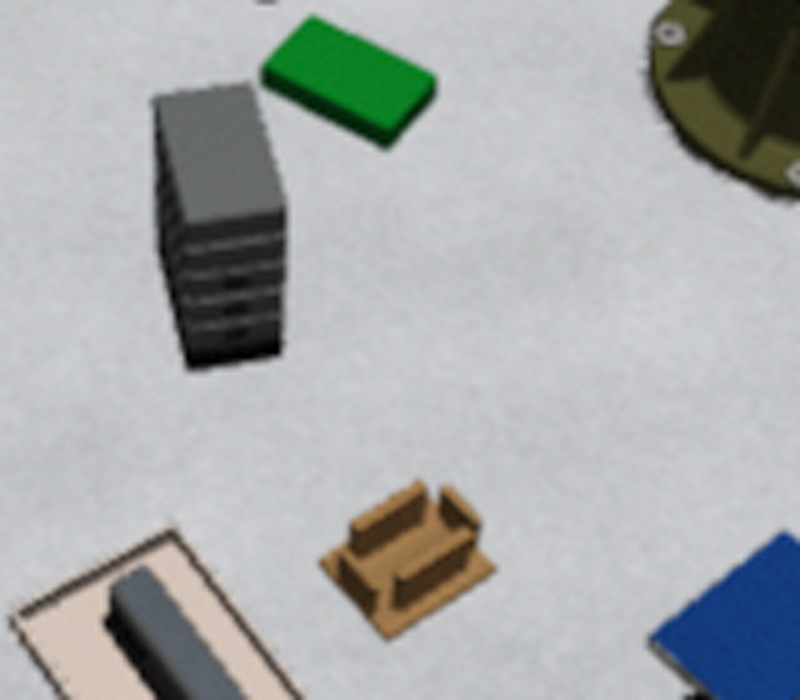

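```bash
python3 - <<'E'
from flip import *
M=tool(0,90,-1); p,r=getcmd(); q=track(p,r.as_matrix(),[445,399,250],M,manip.read_state()['joints']); rel([445,399,250],M)
E
```

```text
ok end q [ 0.67  0.39  1.34  0.    1.41 -0.9 ]
  turn [-0.0, 0.001, 1.876] shift m [-0.0368, 0.4294, -0.117] deg 107.5 mm 447
```

Emit:
jog_arm:
  series: [0,0,0.17,-0.003,0.039,0,0,0,0,0.34,-0.007,0.078,0,0,0,0,0.51,-0.01,0.117,0,0,0,0,0.68,-0.013,0.156,0,0,0,0,0.85,-0.017,0.195,0,0,0,0,1.02,-0.02,0.234,-0.02,0,0,0,1.19,-0.023,0.273,-0.04,-1,0,0,1.36,-0.027,0.312,-0.06,-1,0,0,1.53,-0.03,0.351,-0.08,-1,0,0,1.7,-0.033,0.39,-0.1,-1,0,0,1.876,-0.0368,0.4294,-0.117,-1,0,0,1.876,-0.0368,0.4294,-0.117,-1,0,0,1.876,-0.0368,0.4294,-0.117,-1,0,0,1.876,-0.0368,0.4294,-0.117,-1]
  squeeze: 10

```text
clock: 60.52
eef_pos: [445.3, 398.5, 250.7]
eef_rot: [0.647, 1.569, 0.646]
wrist_force: [-0.7, -0.7, -0.7]
finger_gap: 0.7
```

```bash
python3 - <<'E'
from flip import *
applied([0,0,1.876],[-.0368,.4294,-.117]);chk()
c=snap('pics/w35.png'); crop(c['color'],240,60,420,260,3.5,'pics/w35c.png')
E
```

```text
dev mm [ 0.28 -0.54  0.64] rot deg 0.11 t 60.525 gap 0.7 F [-0.7 -0.7 -0.7]
t 60.525 q [ 0.669  0.388  1.342 -0.     1.41  -0.9  ] pos [445.3 398.5 250.7] y [0.002 1.    0.001] x [ 0.001  0.001 -1.   ] F [-0.7 -0.7 -0.7] gap 0.7
```

View pics/w35.png

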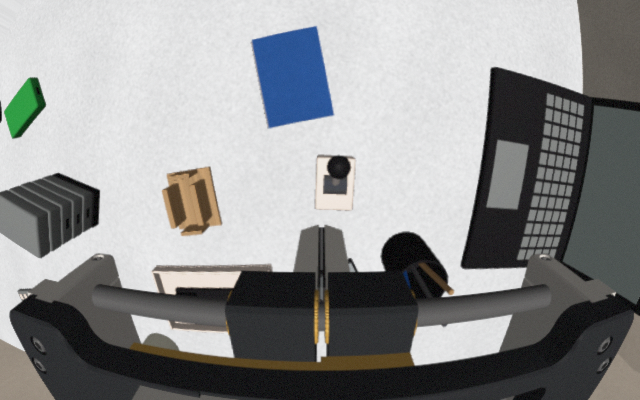

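View pics/w35c.png

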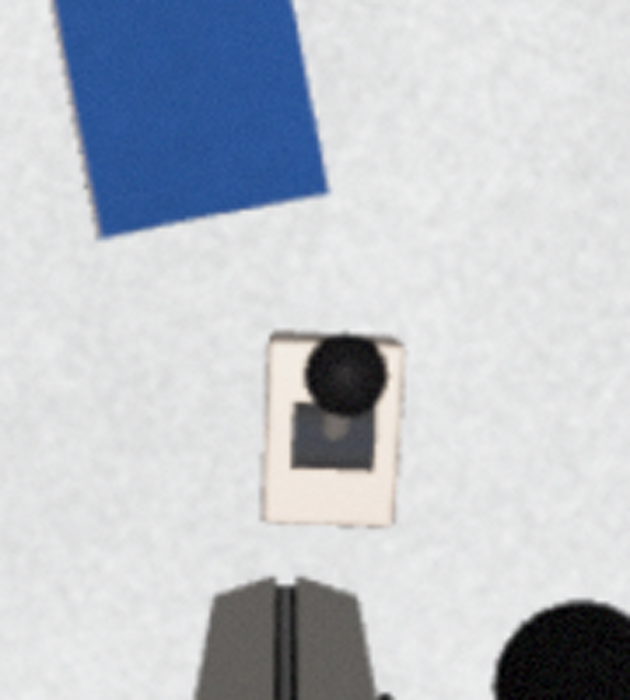

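```bash
python3 - <<'E'
from flip import *
w=load('pics/w35.npz'); f=lambda L,x0,y0,s:[(x0+(x+.5)/s-.5,y0+(y+.5)/s-.5) for x,y in L]
g=lambda L,z:wonplane(w,w['T'],f(L,240,60,3.5),z)
print('box',quad(g([(270,340),(404,342),(396,525),(264,520)],25))); print('knob base',quad(g([(293,403),(375,406),(372,470),(291,466)],27)))
for z in (83,87,90): print(z,g([(346,375)],z))
# two-view check of ball with top camera
t=manip.camera('top');
print((project(t,g([(346,375)],87))))
crop(t['color'],200,205,250,250,12,'pics/t35.png')
E
```

```text
box [456.3 414.7  48.8  68.2 178.3 178.4]
knob base [456.9 414.3  29.7  23.7  87.4  88.3]
83 [[424.58625515 415.77749545  83.        ]]
87 [[423.89202205 415.55578826  87.        ]]
90 [[423.37134723 415.38950787  90.        ]]
[[217.53601423 232.38398718]]
```

View pics/t35.png

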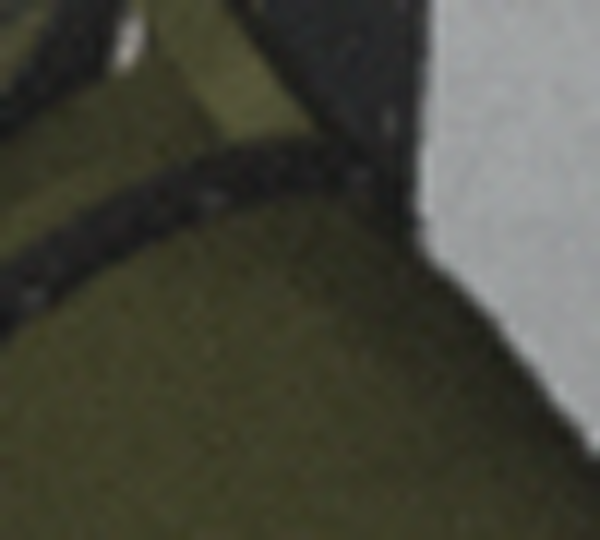

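Emit:
jog_arm:
  series: [0,0,0,-0.03,0.008,0,-1,0,0,0,-0.062,0.016,0,-1,0,0,0,-0.062,0.016,0,-1,0,0,0,-0.062,0.016,-0.05,-1,0,0,0,-0.062,0.016,-0.1,-1,0,0,0,-0.062,0.016,-0.14,-1,0,0,0,-0.062,0.016,-0.162,-1,0,0,0,-0.062,0.016,-0.162,-1]

```text
clock: 61.62
eef_pos: [383.4, 414.1, 86.9]
eef_rot: [-2.44, 1.569, -2.441]
wrist_force: [0.6, 0.6, -0.2]
finger_gap: 0.6
```

```bash
python3 - <<'E'
from flip import *
applied([0,0,0],[-.062,.016,-.162]);chk()
c=snap('pics/w36.png'); s=manip.camera('scene')['color'];crop(s,360,230,480,330,6,'pics/s36.png')
E
```

```text
dev mm [ 0.4  -0.9  -1.16] rot deg 0.15 t 61.625 gap 0.6 F [ 0.6  0.6 -0.2]
t 61.625 q [ 0.759  0.481  1.613  0.     1.05  -0.811] pos [383.4 414.1  86.9] y [ 0.001  1.    -0.001] x [-0.001 -0.001 -1.   ] F [ 0.6  0.6 -0.2] gap 0.6
```

View pics/s36.png

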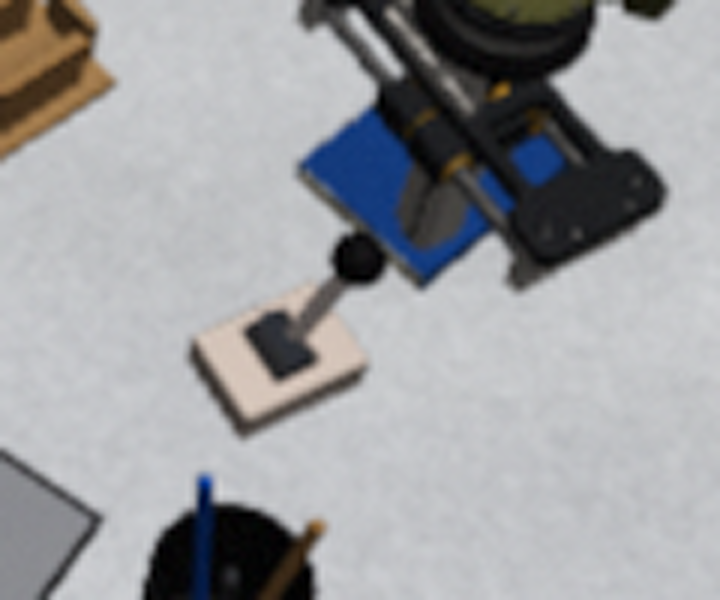

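View pics/w36.png

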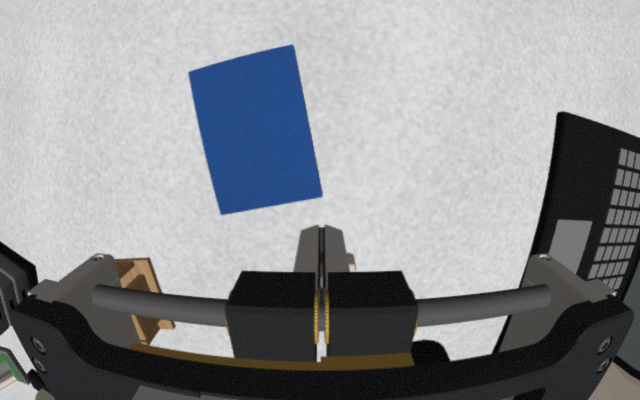

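Emit:
jog_arm:
  series: [0,0,0,0.015,0,0,-1,0,0,0,0.03,0,0,-1,0,0,0,0.042,0,0,-1,0,0,0,0.054,-0.001,0,-1,0,0,0,0.066,-0.001,0,-1,0,0,0,0.076,-0.002,0,-1,0,0,0,0.083,-0.002,0,-1,0,0,0,0.083,-0.002,0,-1]

```text
clock: 62.72
eef_pos: [466.4, 413.0, 87.9]
eef_rot: [0.884, 1.57, 0.883]
wrist_force: [-0.0, 0.1, -0.4]
finger_gap: 0.0
```

```bash
python3 - <<'E'
from flip import *
applied([0,0,0],[.083,-.002,0]);chk()
s=manip.camera('scene')['color'];crop(s,360,230,480,330,6,'pics/s37.png')
E
```

```text
dev mm [ 0.39 -0.08 -0.11] rot deg 0.02 t 62.725 gap 0.0 F [-0.   0.1 -0.4]
```

View pics/s37.png

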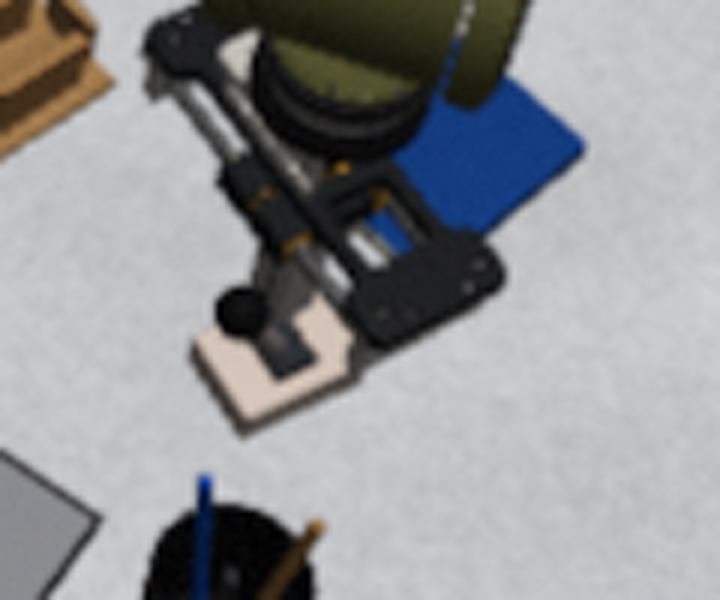

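Lever is over; now creep on until the stop is felt.

Emit:
jog_arm:
  series: [0,0,0,0.002,0,0,-1,0,0,0,0.004,0,0,-1,0,0,0,0.004,0,0,-1]

```text
clock: 63.15
eef_pos: [469.9, 413.1, 88.0]
eef_rot: [1.332, 1.57, 1.332]
wrist_force: [-1.4, 0.7, 0.4]
finger_gap: 0.5
```

```bash
python3 - <<'E'
from flip import *
applied([0,0,0],[.004,0,0]);chk()
E
```

```text
dev mm [-0.15  0.08 -0.02] rot deg 0.02 t 63.15 gap 0.5 F [-1.4  0.7  0.4]
```

Emit:
jog_arm:
  series: [0,0,0,0.001,0,0,-1,0,0,0,0.002,0,0,-1,0,0,0,0.002,0,0,-1]

```text
clock: 63.52
eef_pos: [470.5, 413.2, 87.9]
eef_rot: [3.126, 1.568, 3.126]
wrist_force: [-11.4, -0.4, 3.2]
finger_gap: 0.6
```

```bash
python3 - <<'E'
from flip import *
applied([0,0,0],[.002,0,0]);chk()
E
```

```text
dev mm [-1.45  0.14 -0.15] rot deg 0.19 t 63.525 gap 0.6 F [-11.4  -0.4   3.2]
```

Emit:
jog_arm:
  series: [0,0,0,-0.02,0,0,-1,0,0,0,-0.07,0,0,-1,0,0,0,-0.087,0,0,-1,0,0,0,-0.087,0,0.05,-1,0,0,0,-0.06,-0.01,0.11,-1,0,0,0,-0.027,-0.014,0.162,-1,0,0,0,-0.027,-0.014,0.162,-1,0,0,0,-0.027,-0.014,0.162,-1]

```text
clock: 64.53
eef_pos: [445.2, 398.8, 249.5]
eef_rot: [1.077, 1.57, 1.077]
wrist_force: [0.6, 0.5, -1.1]
finger_gap: 0.8
```

```bash
python3 - <<'E'
from flip import *
applied([0,0,0],[-.027,-.014,.162]);chk()
c=snap('pics/w38.png'); crop(c['color'],240,60,420,260,3.5,'pics/w38c.png')
cv2.imwrite('pics/s38.png',manip.camera('scene')['color'])
E
```

```text
dev mm [ 0.2  -0.23 -0.57] rot deg 0.04 t 64.525 gap 0.8 F [ 0.6  0.5 -1.1]
t 64.525 q [ 0.669  0.39   1.342  0.     1.409 -0.901] pos [445.2 398.8 249.5] y [0.001 1.    0.   ] x [ 0.  0. -1.] F [ 0.6  0.5 -1.1] gap 0.8
```

View pics/w38c.png

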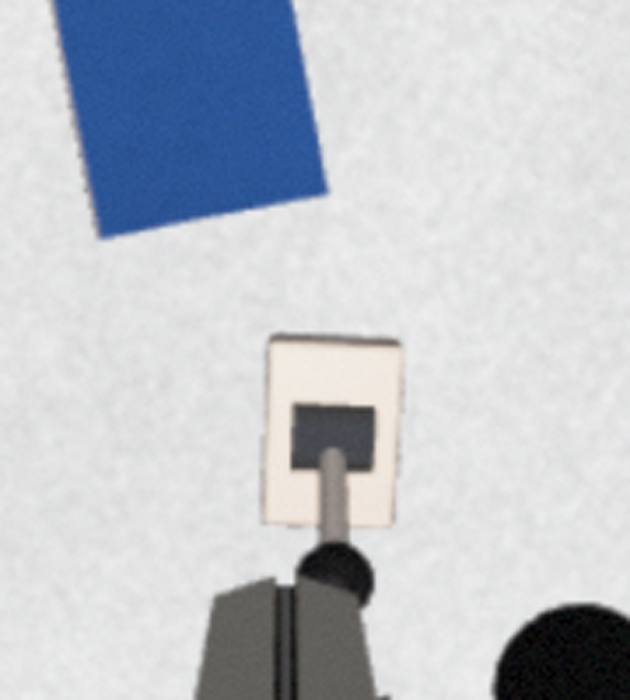

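View pics/s38.png

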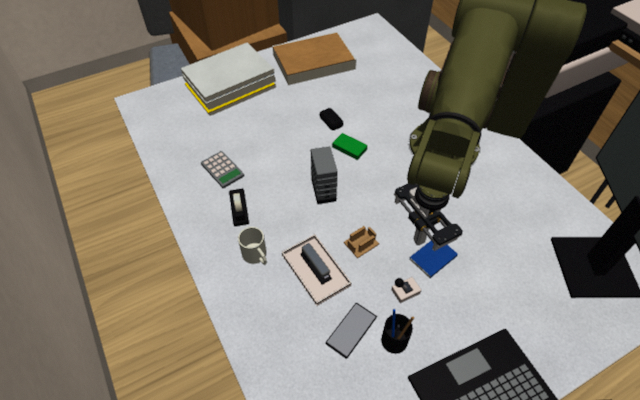

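```bash
python3 - <<'E'
from flip import *
w=load('pics/w38.npz');b=wonplane(w,w['T'],[(240+336/3.5,60+581/3.5)],83.4)[0];print(b,'lean',np.arcsin((b[0]-456.5)/70))
s=cv2.imread('pics/s38.png');a=cv2.resize(s[135:215,290:360],None,fx=7,fy=7,interpolation=2);t=manip.camera('top')['color'];bb=cv2.resize(t[190:240,320:380],None,fx=6,fy=6,interpolation=2)
h=np.zeros((560,490+360,3),np.uint8);h[:,:490]=a;h[:300,490:]=bb;cv2.imwrite('pics/f39.png',cv2.resize(h,None,fx=.9,fy=.9))
cv2.imwrite('pics/t39.png',t)
E
```

```text
[491.2103898  413.99003393  83.4       ] lean 0.5188279985238419
```

View pics/f39.png

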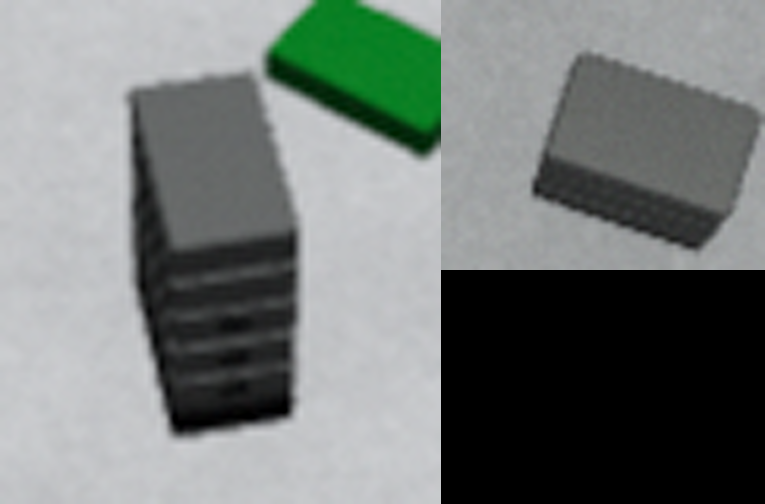

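View pics/t39.png

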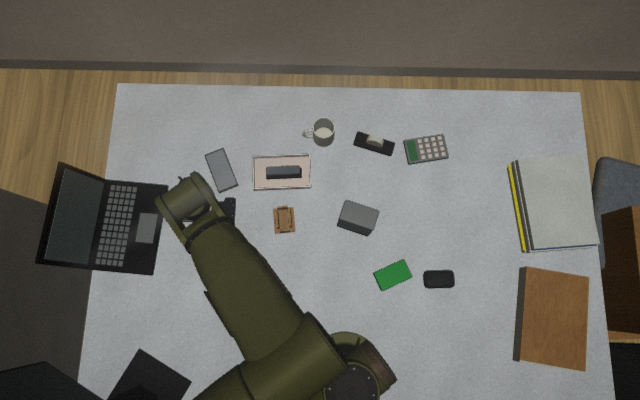

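The pile is square and stable, the lever leans 0.52 rad to the on side, the stapler is in the tray, and the bystanders have not moved. I'm handing the job in.

```bash
python3 -c "
from cell import manip
print(manip.sign_off())"
```

```text
the job is handed in; nothing more can be done
None
```

The job is done and handed in at about 65 s of the 210 s allowed. The stapler lies in the white tray, all five grey power banks are piled on the dock, and the power switch was pushed to on last.

- **Banks:** three already lay plain side up. The two lying black spot up were turned over by regrasping them in the wooden rack. One bank was knocked about 4 cm aside during the run, so I measured it again before picking it up.
- **Pile:** the last wrist, scene and top views show the top bank plain side up. Edges line up with the dock to about 1 mm, and the angle agrees within about 0.3°. The fourth bank sits roughly 0.7–1 mm off along its length, and I left it there.
- **Switch:** I pushed the lever until it met the stop (about 11 N), then backed off. It measures 0.52 rad past upright, against 0.50 expected at the stop, which is within the camera's accuracy.
- **Other things:** the green look-alike and the bystanders that stayed in view look unmoved. In the last top view the arm covers the switch and most of the pen cup, so I checked those in the scene and wrist views instead.

No final check failed. The only disagreement was 3–4 mm between the top and scene cameras on a bank held over the rack. It still went in without force.

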